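# Put away the night round's pile

## Task

Take the night round's pile apart from the top down, one thing at a time, and put each thing away: stand the brown vial from the pile in the empty compartment of the white divider in the lock drawer, stand the steel pill crusher inside the round steel wash dish, lay the tablet carton flat inside the small grey stock tray, and lay the blue weekly organizer, lids up, inside the long wooden bedside tray. Set each thing down rather than dropping it, knock neither vial nor the crusher over, and leave the vial that is already in the divider standing where it is; the drawer stays open for the second nurse's count.

Things in the scene. Friction and masses are not known exactly. Their poses are not given: they have to be found in the camera images.
- organizer: Blue plastic weekly pill organizer, bottom of the pile, standing on the worktop: a flat box 196 x 56 x 30 mm (x, y, z) with seven lids in a row along x on its top. Origin at the centre of its underside, x along its length, z up. 130 g. To be gripped across its 56 mm width.
- carton: White tablet carton (closed, full, rigid box) lying on top of the organizer: 118 x 50 x 34 mm (x, y, z), its length roughly along the organizer's. Origin at the centre of its underside, z up. About 100 g. To be gripped across its 50 mm width.
- crusher: Steel twist-handled pill crusher standing on one end of the carton, beside the vial (which end varies): body 38 mm in diameter and 48 mm high, a neck, then a round fluted twist knob 36 mm in diameter from 56 to 84 mm above its underside (84 mm is the whole height). Origin at the centre of its underside, z up along its axis. About 160 g. Handle and body are one rigid piece.
- vial: Brown glass vial standing on the other end of the carton: 32 mm in diameter up to 46 mm, shoulder, white cap 25 mm in diameter; whole height 70 mm, paper band round it. Origin at the centre of its underside, z up along its axis. About 60 g. Its axis is about 68 mm from the crusher's, along the carton's length.
- vial_divider: White plastic divider lying inside the lock drawer, fixed: 128 x 60 x 26 mm (x, y, z) with two open-topped compartments side by side along x, each 58 x 52 mm inside, 4 mm walls and floor. Origin at the centre of its underside, z up. The empty compartment is centred at x = -31 mm, y = 0 (the end nearer the robot); its floor is at z = 4 mm. The other (x = +31 mm) holds the vial that stays.
- kept_vial: A second brown vial, the same as the vial in the pile, already standing in the divider's compartment farther from the robot; loose, to be left alone. Origin at the centre of its underside.
- drawer: Cream enamelled steel lock drawer, fixed, open-topped: 250 x 200 x 60 mm (x, y, z), walls and floor 4 mm. Origin at the centre of its underside, z up. Its lid is hinged on its +y wall and folded right back, sloping down to the worktop as far as 340 mm from the origin; chrome hasp on the lid, staple on the -y wall. Within reach nothing but the pile is higher than 80 mm.
- wash_dish: Round stainless steel wash dish on the worktop, fixed: 120 mm across the rim, 26 mm high, flat inner floor about 94 mm across at z = 3 mm. Origin at the centre of its underside, z up.
- stock_tray: Small shallow dark grey plastic stock tray with a ribbed floor on the worktop, fixed: 156 x 86 x 14 mm outside (x, y, z), 148 x 78 mm inside, floor at z = 4 mm. Origin at the centre of its underside, x along its length, z up.
- bedside_tray: Long shallow wooden bedside tray with a small brass handle at each end, on the worktop, fixed: 250 x 110 x 12 mm outside without the handles (x, y, z), 242 x 102 mm inside, floor at z = 4 mm. Origin at the centre of its underside, x along its length, z up.
Things that resemble listed ones, but are neither listed nor needed, are in the scene too. Of the things like the wash_dish, leave any that is orange; of the rest the smaller one is meant.

How it is judged (in metres and radians):
At the end, for the whole second after the job is handed in: Vial in the divider's empty compartment, crusher in the wash dish (axes within 32 mm), carton inside the stock tray, organizer inside the bedside tray: each on the floor (4 mm), upright or flat (0.08 rad), at rest; the kept vial upright in its own compartment (x of vial in the frame of vial_divider between -0.045 and -0.017 m and y of vial in the frame of vial_divider between -0.013 and 0.013 m and z of vial in the frame of vial_divider between 0 and 0.008 m and horizontal distance between crusher and wash_dish below 0.032 m and z of crusher in the frame of wash_dish between 0 and 0.007 m and x of carton in the frame of stock_tray between -0.018 and 0.018 m and y of carton in the frame of stock_tray between -0.017 and 0.017 m and z of carton in the frame of stock_tray between 0 and 0.008 m and x of organizer in the frame of bedside_tray between -0.026 and 0.026 m and y of organizer in the frame of bedside_tray between -0.026 and 0.026 m and z of organizer in the frame of bedside_tray between 0 and 0.008 m and angle between each of vial, crusher, carton, organizer, kept_vial's own z axis and vertical below 0.08 rad and linear speed of each of vial, crusher, carton, organizer below 0.02 m/s and x of kept_vial in the frame of vial_divider between 0.017 and 0.045 m); the robot touches nothing.
It fails at once if the carton or the organizer is moved away (over 5 cm) with something of the pile still on it ((distance of carton from where it was at the start of the episode above 0.05 m and contact force between vial and carton above 0.05 N) or (distance of carton from where it was at the start of the episode above 0.05 m and contact force between crusher and carton above 0.05 N) or (distance of organizer from where it was at the start of the episode above 0.05 m and contact force between carton and organizer above 0.05 N)).
It fails at once if a thing of the pile is dropped or thrown (moves freely faster than 0.75 m/s, a fall of about 3 cm) ((linear speed of vial above 0.75 m/s and contact force between the fingers and vial below 0.05 N) or (linear speed of crusher above 0.75 m/s and contact force between the fingers and crusher below 0.05 N) or (linear speed of carton above 0.75 m/s and contact force between the fingers and carton below 0.05 N) or (linear speed of organizer above 0.75 m/s and contact force between the fingers and organizer below 0.05 N)).
It fails at once if the vial or the crusher is knocked over (more than 40 degrees) (angle between any of vial, crusher's own z axis and vertical above 0.7 rad).
It fails at once if the kept vial is shifted by more than 20 mm or tipped (distance of kept_vial from where it was at the start of the episode above 0.02 m or angle between kept_vial's own z axis and vertical above 0.35 rad).
It also fails if it takes over 128 s, if anything falls off the work surface, if the arm or the gripper's body presses on something with over 40 N, if the wrist force passes 120 N, or if a joint passes its speed limit or range.

## Robot

A 6-joint arm with a two-finger parallel gripper is mounted at the origin on the work surface. World frame = base frame: x ahead of the robot, y to its left, z up, the work surface at z = 0. Lengths are in m, angles in degrees, forces in N, time in s.
With the tool pointing down it reaches from about 0.35 to 0.925 m from the base axis. Payload 6.4 kg.
Tool frame: the origin (TCP) lies at the very end of the fingers, on their centre line; the grasp point (between the pads) lies 19 mm behind it; x points along the fingers, y is the direction in which the jaws open and shut, and the axes are right-handed (so a half turn about x gives the same grasp; the last joint's range is limited). The gripper opens to 94 mm and grips with 3 to 60 N. Pads are 16 mm wide; open, the fingers measure 119 mm over their backs; the gripper's body (75 mm by 177 mm) begins 78 mm behind the grasp point.
Start: joints at [-76.266, 14.043, 89.255, -0, 76.702, -9.975], TCP at [0.261, -0.595, 0.205] pointing down, gripper open.
Joint ranges: [-179.41, 179.41], [-58.25, 129.5], [7.25, 145.43], [-54.29, 234.29], [11.92, 165.04], [-157.13, 157.13]. Speed limits (degrees/s): [147.25, 147.25, 180, 180, 180, 180].

## Interface

Orientations are given as [roll, pitch, yaw] about the fixed x, y, z axes, in that order (R = Rz(yaw) Ry(pitch) Rx(roll)).
In Python, from plant import observe, eyes, r gives the robot as it stands.
- The arm moves only by the tool drive_tool, never from a script. Its argument "steps" is a list that holds one entry, the list of rows, each a list of 5 numbers: the shift along the tool's x, y, z in mm, then the turn about the tool's x in rad, then the opening in per cent of the stroke, from 0 (shut) to 100 (fully open). A call has exactly 5 rows; each row shifts and turns the pose as measured when the row begins, along the tool's axes as they then stand; what a row does not reach is not made up. A row lasts 1/12 s, in which the tool goes at most 41.7 mm and 7.16 degrees, less where a joint would pass 70% of its speed; a pose out of reach is approached as far as the arm can. A call is refused whole if a number of a shift passes 41.7 or a number of a turn 0.125, either way. A call with a gripper value outside its range is refused whole. The fingers move at their own pace and stop on an object; "grip_force" is the grip in N (left out, the last holds). Time passes only in rows, so rows that do not move let the fingers close, or fill a call up. It gives the time, the measured TCP pose, the force and the opening at its end, in the units of the state.
- observe(): the state, without advancing time (a new reading comes with each control period).
- eyes.grab_frame(name): name is "scene" or "top"; returns a dict with "img" (420x560x3 uint8, red, green, blue), "fovy" (degrees; the focal length in pixels is half the picture's height over the tangent of half this angle, whatever the lens; pixels are square), "cx", "cy" (the principal point, pixels), "world_from_camera" (4x4, takes a point from camera to world coordinates). Camera axes: x right, y down, z forward; pixel columns grow to the right and rows downward; lengths in m; the calibration is good to about 2 mm. A picture is of the moment at which its call begins. There is no depth.
- r.close_job(): hands the job in, once; it reports no verdict.
The state is a dict: "clock": time; "q": joint angles; "joint_vel": joint speeds; "joint_efforts": joint torques, N m; "tcp_pos": TCP position; "ee_rot": TCP orientation; "force": force on the tool from outside, world axes, zero at the start; "moment": the same for the moment, N m; "width": opening from 0.0 (shut) to 1.0 (fully open).
Only numpy, scipy, OpenCV 4.12 (cv2) and the standard library are available. Lean on these libraries where they do the work, as an engineer would, in place of code of your own. Each camera call takes 0.05 s, during which the arm holds its last target.

## Working session

There is one attempt and no reset: what is moved stays moved. The work goes in short steps, Python scripts to look and compute and a tool call to move; the robot and the scene stay as the last step left them, time stands still between calls to the robot, and variables do not carry over. Pictures are saved under pics/ and viewed, and the job is handed in when it is done.

Besides the shell and the picture viewer there is one more tool, called after "Emit:" in YAML: its name, and indented under it one key for each argument. drive_tool: Moves the arm, as the interface text tells. Its arguments: {"type":"object","properties":{"steps":{"type":"array"},"grip_force":{"type":"number"}},"required":["steps"]}

```bash
ls; mkdir -p pics
python3 - <<'E'
from plant import observe, eyes, r
import cv2
print(observe())
for n in("scene","top"):
    f=eyes.grab_frame(n); print(n,f["fovy"],f["cx"],f["cy"],f["world_from_camera"],[k for k in f])
    cv2.imwrite(f"pics/{n}0.png",f["img"][:,:,::-1])
E
```

```text
pics
{'clock': 0.0, 'q': array([-7.62653943e+01,  1.40813806e+01,  8.93243777e+01,  1.17849226e-03,
        7.67026106e+01, -9.97534075e+00]), 'joint_vel': array([ 0.03849007,  0.03347006,  0.07154989,  0.07702541,  0.01307459,
       -0.02576741]), 'joint_efforts': array([-2.45591229e-05, -4.15834236e+01, -3.14602482e+01,  6.85066008e-02,
        3.32982664e-02, -1.42552858e-04]), 'tcp_pos': array([ 0.26123348, -0.59453804,  0.20438095]), 'ee_rot': array([-100.58142214,   89.89162499,  103.1282522 ]), 'force': array([-0.09314489,  0.26451546, -0.00334959]), 'moment': array([ 0.04363836,  0.07557726, -0.00677272]), 'width': 0.9996863147182724}
scene 48.36017296780502 285.04665405880814 210.16615541921598 [[ 0.46409658  0.56146132 -0.68510988  1.249197  ]
 [ 0.88563694 -0.27999978  0.37046907 -0.41278776]
 [ 0.01617344 -0.77869205 -0.62719783  0.78083886]
 [ 0.          0.          0.          1.        ]] ['img', 'fovy', 'cx', 'cy', 'world_from_camera']
top 45.68179728426736 281.6744966386568 205.77019738061577 [[ 0.01091945 -0.99925573  0.03699675  0.40883818]
 [-0.99980957 -0.01031211  0.01656748  0.02698184]
 [-0.01617363 -0.03717061 -0.99917804  1.43758833]
 [ 0.          0.          0.          1.        ]] ['img', 'fovy', 'cx', 'cy', 'world_from_camera']
```

View pics/scene0.png

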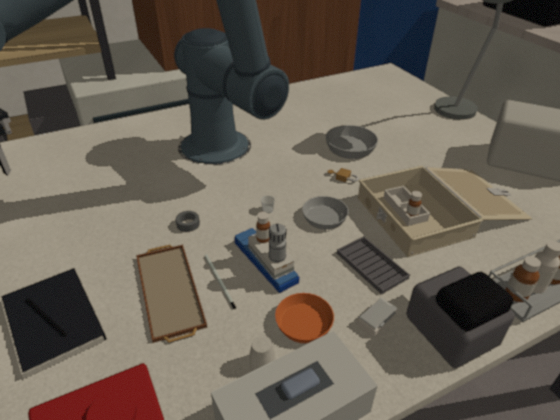

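View pics/top0.png

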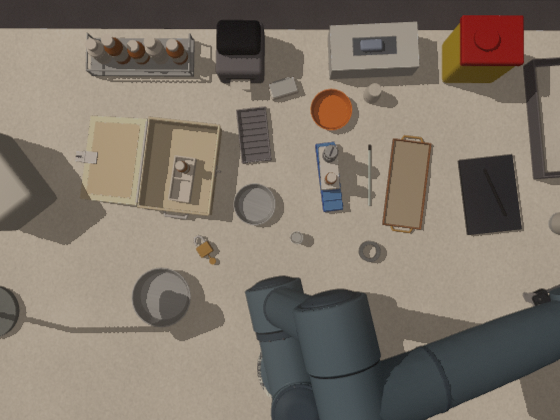

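Candidates, in top-view pixels:
- Dishes: steel (255,205), larger steel (162,297), orange (331,110). I choose (255,205).
- Vials: the pile vial (330,178). The kept vial (181,166) and the rack vials (115–175,48) stay.
- Trays: grey ribbed (254,135) and wooden (408,185). The black pad (490,195) is a decoy.

Next come the close crops.

```bash
cat > h.py <<'E'
import numpy as np, cv2
from plant import observe, eyes, r
def cam(f):
    H=f["img"].shape[0]; fl=H/2/np.tan(np.radians(f["fovy"]/2)); return fl,f["cx"],f["cy"],np.array(f["world_from_camera"])
def p2w(f,u,v,z):
    fl,cx,cy,T=cam(f); d=T[:3,:3]@np.array([(u-cx)/fl,(v-cy)/fl,1]); o=T[:3,3]; return o+d*(z-o[2])/d[2]
def w2p(f,P):
    fl,cx,cy,T=cam(f); c=T[:3,:3].T@(np.array(P,float)-T[:3,3]); return np.array([cx+fl*c[0]/c[2],cy+fl*c[1]/c[2]])
def crop(img,x0,y0,x1,y1,s,fn):
    c=cv2.resize(img[y0:y1,x0:x1],None,fx=s,fy=s,interpolation=cv2.INTER_CUBIC)[:,:,::-1].copy()
    for x in range((x0+9)//10*10,x1,10):
        cv2.line(c,((x-x0)*s,0),((x-x0)*s,6 if x%50 else 14),(0,255,0),1)
        if x%20==0: cv2.putText(c,str(x),((x-x0)*s,22),0,.4,(0,255,0),1)
    for y in range((y0+9)//10*10,y1,10):
        cv2.line(c,(0,(y-y0)*s),(6,(y-y0)*s),(0,255,0),1)
        if y%20==0: cv2.putText(c,str(y),(8,(y-y0)*s+4),0,.4,(0,255,0),1)
    cv2.imwrite(fn,c)
E
python3 - <<'E'
from h import *
f=eyes.grab_frame("top"); i=f["img"]
crop(i,290,120,390,220,6,"pics/c1.png")
crop(i,130,105,290,225,5,"pics/c2.png")
crop(i,370,125,450,240,5,"pics/c3.png")
g=eyes.grab_frame("scene")
crop(g["img"],220,190,350,300,6,"pics/c4.png")
E
```

```text
(no output)
```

View pics/c1.png

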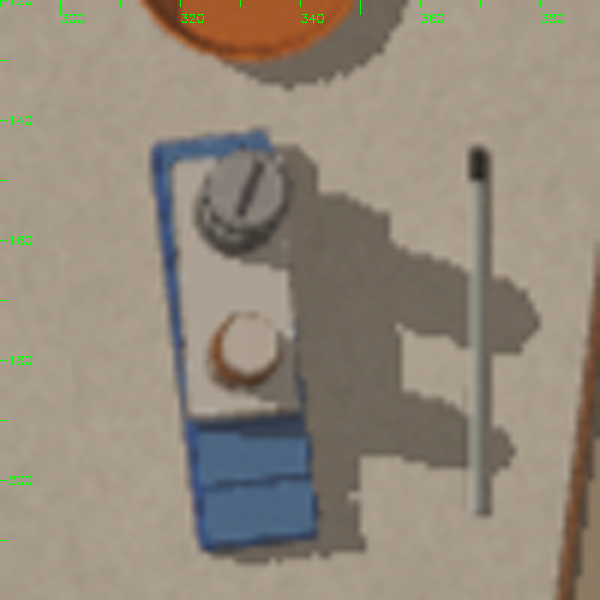

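View pics/c2.png

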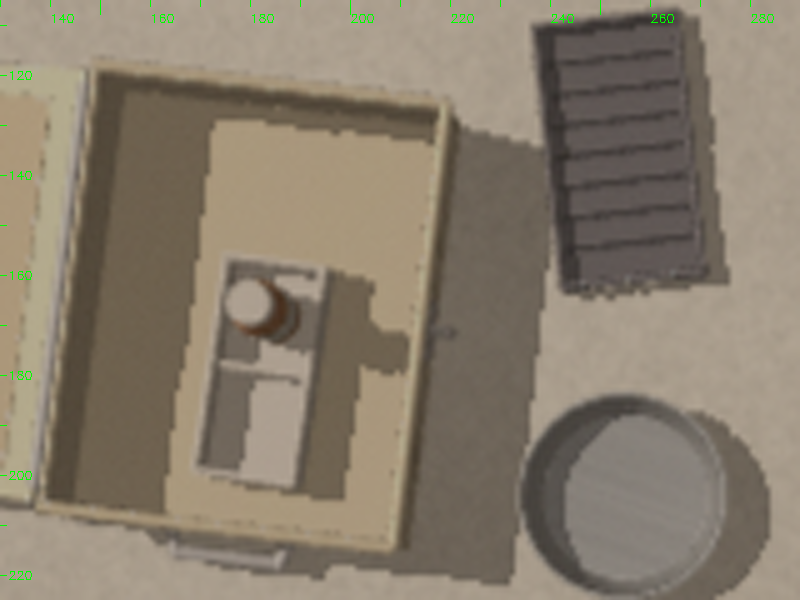

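View pics/c3.png

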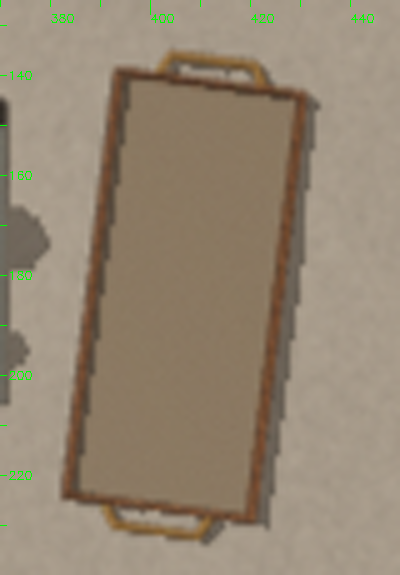

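View pics/c4.png

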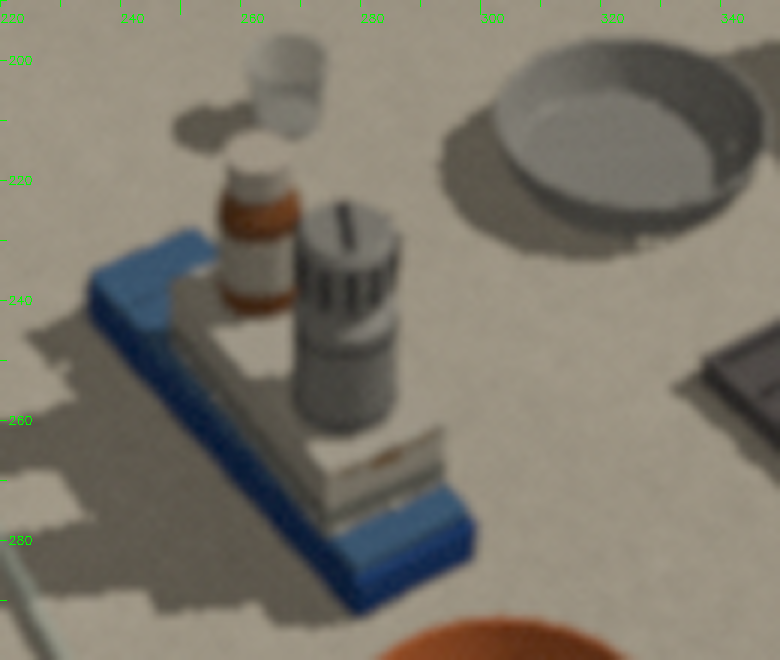

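Run:
```python
from h import *
f=eyes.grab_frame("top"); g=eyes.grab_frame("scene")
P=lambda n,f,u,v,z: print(n,np.round(p2w(f,u,v,z),4))
c1=lambda x,y:(290+x/6,120+y/6); c2=lambda x,y:(130+x/5,105+y/5); c3=lambda x,y:(370+x/5,125+y/5); c4=lambda x,y:(220+x/6,190+y/6)
P("crusher top",f,*c1(246,183),.148); P("crusher sc",g,*c4(349,232),.148)
P("vial top",f,*c1(251,344),.134); P("vial sc",g,*c4(259,151),.134)
for n,x,y in(("orgFL",157,145),("orgFR",266,131),("orgNL",206,550),("orgNR",316,535)): P(n,f,*c1(x,y),.03)
for n,x,y in(("sc L",90,275),("far",476,518),("near",358,592)): P("org "+n,g,*c4(x,y),.03)
for n,x,y in(("carFL",172,163),("carNL",190,418),("carNR",301,412)): P(n,f,*c1(x,y),.064)
for n,x,y in(("divFL",225,258),("divFR",325,268),("divNL",198,470),("divNR",295,487)): P(n,f,*c2(x,y),.03)
for n,x,y in(("drFL",92,68),("drFR",452,102),("drNL",40,508),("drNR",403,550)): P(n,f,*c2(x,y),.06)
P("kept",f,*c2(249,304),.078)
P("dishL",f,*c2(522,492),.026);P("dishR",f,*c2(724,494),.026);P("dishT",f,*c2(624,396),.026);P("dishB",f,*c2(624,592),.026)
for n,x,y in(("stFL",536,25),("stFR",682,10),("stNL",562,291),("stNR",708,270)): P(n,f,*c2(x,y),.014)
for n,x,y in(("bedFL",114,70),("bedFR",306,95),("bedNL",64,496),("bedNR",256,520)): P(n,f,*c3(x,y),.012)
P("dish scL",g,*c4(496,125),.026);P("dish scR",g,*c4(768,140),.026)
```

```text
crusher top [ 0.6014 -0.0781  0.148 ]
crusher sc [ 0.6053 -0.0798  0.148 ]
vial top [ 0.533  -0.0819  0.134 ]
vial sc [ 0.5367 -0.0813  0.134 ]
orgFL [ 0.6367 -0.0456  0.03  ]
orgFR [ 0.6438 -0.097   0.03  ]
orgNL [ 0.4456 -0.0702  0.03  ]
orgNR [ 0.4532 -0.1217  0.03  ]
org sc L [ 0.4623 -0.1218  0.03  ]
org far [ 0.6465 -0.0481  0.03  ]
org near [ 0.6587 -0.1025  0.03  ]
carFL [ 0.623  -0.0508  0.064 ]
carNL [ 0.5053 -0.06    0.064 ]
carNR [ 0.5085 -0.1109  0.064 ]
divFL [0.5978 0.3555 0.03  ]
divFR [0.5926 0.2983 0.03  ]
divNL [0.4769 0.3685 0.03  ]
divNR [0.4678 0.3132 0.03  ]
drFL [0.6998 0.4251 0.06  ]
drFR [0.6823 0.2231 0.06  ]
drNL [0.4534 0.449  0.06  ]
drNR [0.4322 0.2464 0.06  ]
kept [0.5661 0.3305 0.078 ]
dishL [0.4665 0.1847 0.026 ]
dishR [0.4665 0.0699 0.026 ]
dishT [0.5216 0.1274 0.026 ]
dishB [0.4104 0.126  0.026 ]
stFL [0.7365 0.1818 0.014 ]
stFR [0.7458 0.0977 0.014 ]
stNL [0.5827 0.1647 0.014 ]
stNR [0.5955 0.081  0.014 ]
bedFL [ 0.6564 -0.2658  0.012 ]
bedFR [ 0.6429 -0.3753  0.012 ]
bedNL [ 0.4121 -0.238   0.012 ]
bedNR [ 0.3996 -0.3469  0.012 ]
dish scL [0.4473 0.0724 0.026 ]
dish scR [0.5081 0.1714 0.026 ]
```

```bash
cat > model.py <<'E'
import numpy as np
# x,y,yaw deg,z base, (lx,ly,h)
B={"org":(.5448,-.0836,7.4,0,.196,.056,.03),"car":(.5655,-.0805,4.5,.03,.118,.05,.034),
"div":(.5338,.3339,-6.3,.004,.128,.06,.026),"dr":(.5669,.3359,-5.4,0,.25,.2,.06),
"st":(.6651,.1313,6,0,.156,.086,.014),"bed":(.5278,-.3065,-6.5,0,.25,.11,.012)}
C={"cr":(.6014,-.0781,.064,.019,.048),"crk":(.6014,-.0781,.120,.018,.028),"vi":(.533,-.0819,.064,.016,.046),"vic":(.533,-.0819,.122,.0125,.012),
"dish":(.466,.127,0,.06,.026),"kept":(.5661,.3305,.008,.016,.046),"keptc":(.5661,.3305,.066,.0125,.012)}
E
cat > ov.py <<'E'
from h import *; from model import *
import sys
for n,cr in (("top",[(290,120,390,220,6),(130,105,290,225,5),(370,125,450,240,5)]),("scene",[(220,190,350,300,6),(300,150,480,290,4),(125,230,225,345,5)])):
    f=eyes.grab_frame(n); im=cv2.resize(f["img"],None,fx=4,fy=4,interpolation=cv2.INTER_CUBIC)[:,:,::-1].copy()
    def pl(Q,c): cv2.polylines(im,[np.int32([(w2p(f,q)+.5)*4*16 for q in Q])],True,c,1,cv2.LINE_AA,4)
    for x,y,a,z,lx,ly,h in B.values():
        a=np.radians(a);R=np.array([[np.cos(a),-np.sin(a)],[np.sin(a),np.cos(a)]])
        for zz,c in((z,(255,0,255)),(z+h,(0,255,0))):
            pl([np.r_[R@np.array([sx*lx/2,sy*ly/2])+[x,y],zz] for sx,sy in((1,1),(1,-1),(-1,-1),(-1,1))],c)
    for x,y,z,rad,h in C.values():
        for zz,c in((z,(255,0,255)),(z+h,(0,255,0))):
            pl([(x+rad*np.cos(t),y+rad*np.sin(t),zz) for t in np.linspace(0,6.28,40)],c)
    for k,(a,b,c,d,s) in enumerate(cr):
        cv2.imwrite(f"pics/{sys.argv[1]}_{n}{k}.png",cv2.resize(im[b*4:d*4,a*4:c*4],None,fx=s/4,fy=s/4))
E
python3 ov.py o1; python3 -c "
import cv2,numpy as np
for n in('top','scene'):
    I=[cv2.imread(f'pics/o1_{n}{k}.png') for k in range(3)]; print([i.shape for i in I])"
```

```text
[(600, 600, 3), (600, 800, 3), (575, 400, 3)]
[(660, 780, 3), (560, 720, 3), (575, 500, 3)]
```

View pics/o1_top0.png

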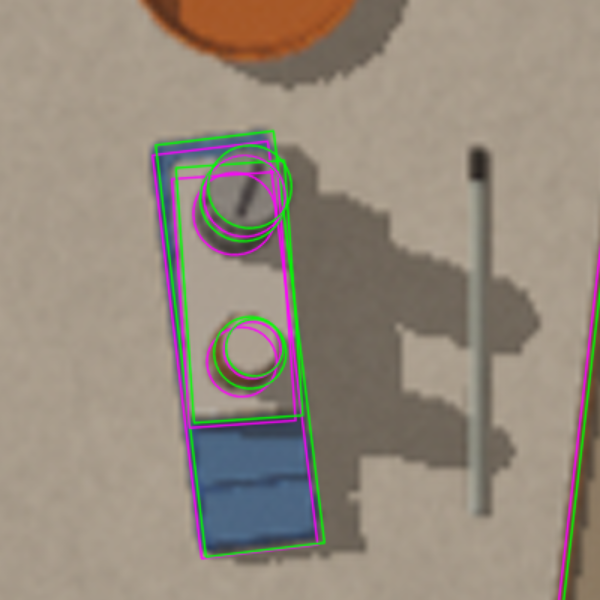

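View pics/o1_top1.png

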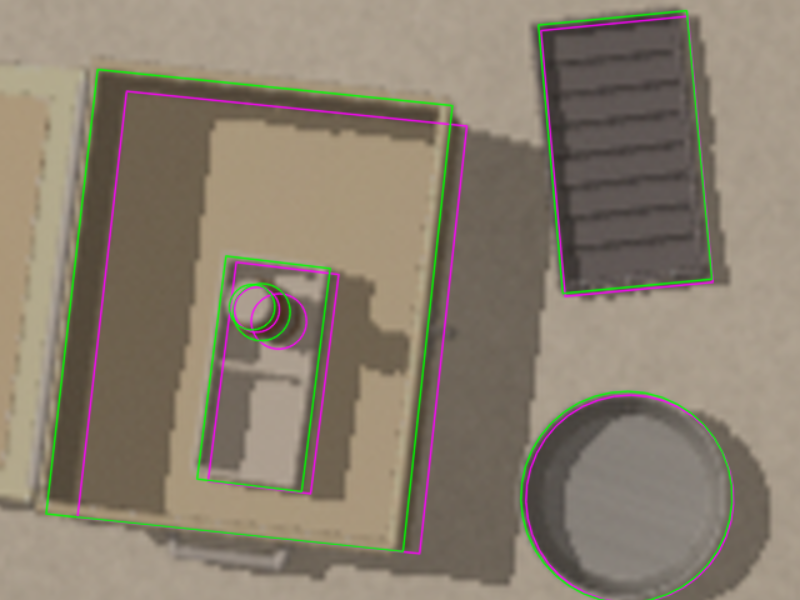

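View pics/o1_scene0.png

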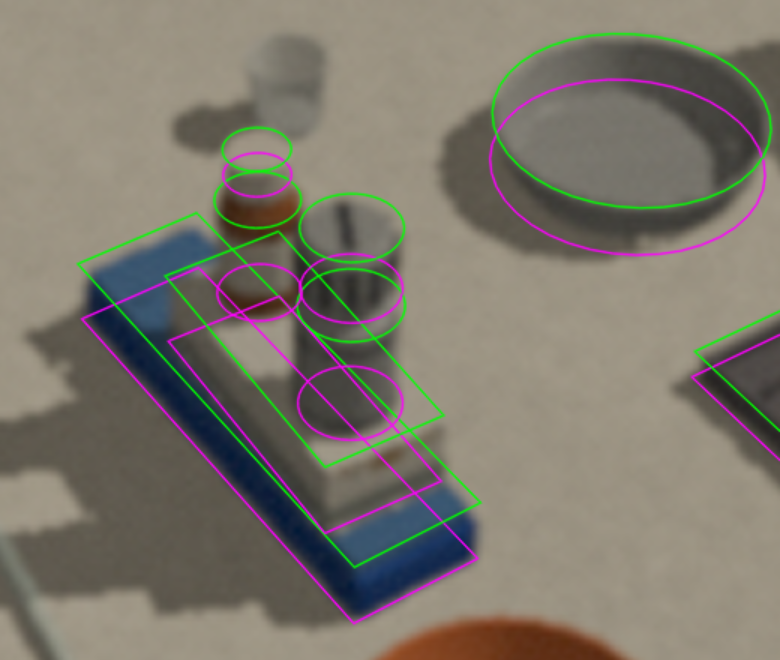

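View pics/o1_scene1.png

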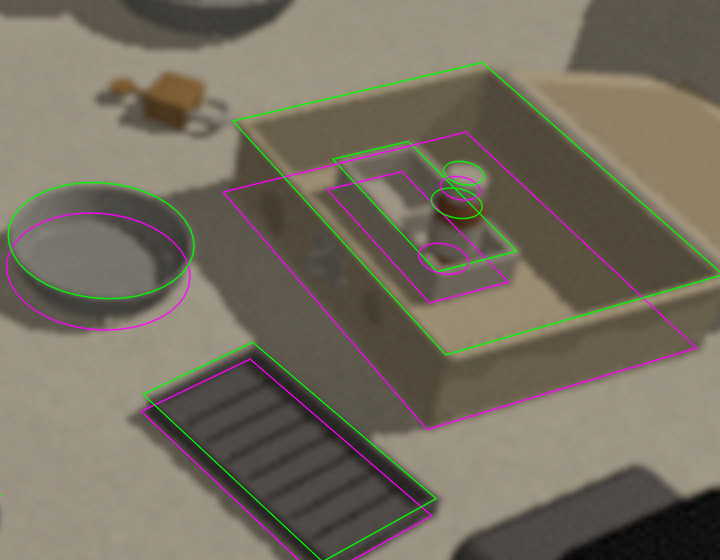

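View pics/o1_top2.png

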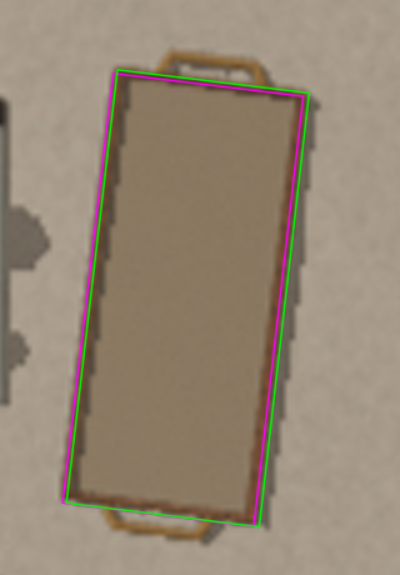

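View pics/o1_scene2.png

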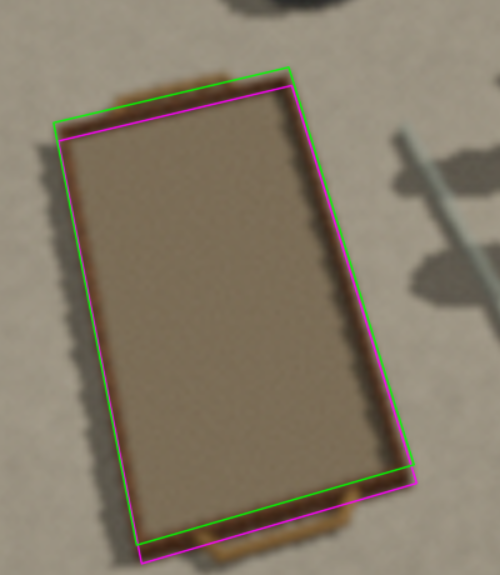

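```bash
cat > go.py <<'E'
# usage: go.py x y z [yaw of jaw axis's normal = object's yaw, deg]  -> shifts in tool mm, turn rad
from h import *; import sys
from scipy.spatial.transform import Rotation as Ro
s=observe(); R=Ro.from_euler("xyz",s["ee_rot"],degrees=True).as_matrix()
a=list(map(float,sys.argv[1:])); d=np.array(a[:3])-s["tcp_pos"]
ya=np.degrees(np.arctan2(R[1,1],R[0,1]))
print("t",round(s["clock"],2),"tcp",s["tcp_pos"].round(4),"jaw dir",ya.round(2),"tilt",R[:,0].round(4),"w",round(s["width"]*94,1),"F",s["force"].round(1),"q6",s["q"][5].round(1))
if len(a)>3:
    e=(a[3]+90-ya+90)%180-90   # world yaw change
    t=-np.radians(e); print("turn",t.round(4),"(other:",round(t-np.sign(t)*np.pi,3),")")
    R=R@Ro.from_rotvec([t,0,0]).as_matrix()
print("shift tool mm (after turn)",(R.T@d*1000).round(1))
E
python3 go.py .603 -.078 .205 4
```

```text
t 0.4 tcp [ 0.2614 -0.5951  0.2053] jaw dir -66.29 tilt [-1.e-04  2.e-04 -1.e+00] w 94.0 F [0.  0.5 0.8] q6 -10.0
turn 0.344 (other: -2.798 )
shift tool mm (after turn) [ 4.000e-01 -4.920e+02 -3.769e+02]
```

Emit:
drive_tool:
  steps:
    - [[0,0,0,0.115,100],[0,0,0,0.115,100],[0,0,0,0.114,100],[0,-32,-24,0,100],[0,-32,-24,0,100]]

```text
clock: 0.82
tcp_pos: [0.3029, -0.532, 0.2048]
ee_rot: [62.0, 89.9, -115.5]
force: [0.5, -0.9, 0.3]
width: 1.001
```

Emit:
drive_tool:
  steps:
    - [[0,-32,-24,0,100],[0,-32,-24,0,100],[0,-32,-24,0,100],[0,-32,-24,0,100],[0,-32,-24,0,100]]

```text
clock: 1.23
tcp_pos: [0.4188, -0.3606, 0.2047]
ee_rot: [91.1, 89.8, -86.8]
force: [0.8, 0.9, -0.0]
width: 1.005
```

```bash
python3 go.py .603 -.078 .205 4
```

```text
t 1.23 tcp [ 0.4188 -0.3606  0.2047] jaw dir -87.84 tilt [ 2.0e-04 -2.9e-03 -1.0e+00] w 94.5 F [ 0.8  0.9 -0. ] q6 35.4
turn -0.032 (other: 3.11 )
shift tool mm (after turn) [  -1.1 -269.1 -203.5]
```

Emit:
drive_tool:
  steps:
    - [[0,-32,-24,-0.03,100],[0,-32,-24,0,100],[0,-32,-24,0,100],[0,-32,-24,0,100],[0,-32,-24,0,100]]

```text
clock: 1.65
tcp_pos: [0.532, -0.1855, 0.2057]
ee_rot: [116.5, 89.7, -59.6]
force: [-0.3, -0.5, 0.3]
width: 1.0
```

Emit:
drive_tool:
  steps:
    - [[0,-32,-24,0,100],[0,-32,-24,0,100],[0,-30,-24,0,100],[0,-8,-6,0,100],[0,0,0,0,100]]

```text
clock: 2.07
tcp_pos: [0.6075, -0.0666, 0.2063]
ee_rot: [135.9, 89.6, -39.7]
force: [-0.9, 0.3, -0.4]
width: 1.003
```

```bash
python3 go.py .603 -.078 .115 4
python3 - <<'E'
from h import *
f=eyes.grab_frame("top");crop(f["img"],270,90,390,210,5,"pics/a1.png")
g=eyes.grab_frame("scene");crop(g["img"],200,150,330,280,5,"pics/a2.png")
E
```

```text
t 2.07 tcp [ 0.6075 -0.0666  0.2063] jaw dir -85.58 tilt [ 0.0056 -0.0047 -1.    ] w 94.3 F [-0.9  0.3 -0.4] q6 68.8
turn 0.0073 (other: -3.134 )
shift tool mm (after turn) [91.3 10.6  5.8]
```

View pics/a1.png

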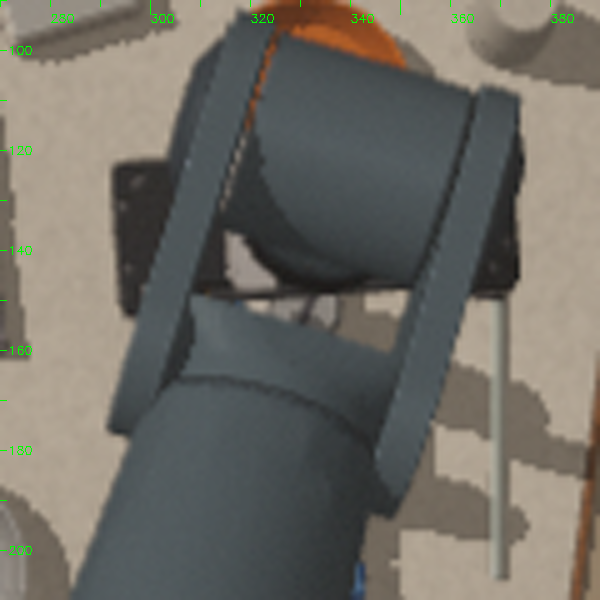

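View pics/a2.png

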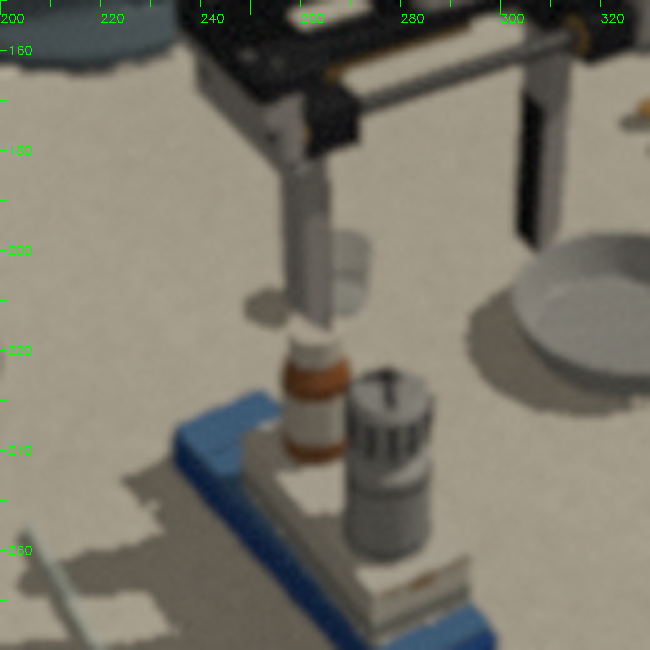

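Run:
```python
from h import *
s=observe();g=eyes.grab_frame("scene");print(s["tcp_pos"],w2p(g,s["tcp_pos"]))
j=np.radians(-85.6);d=np.array([np.cos(j),np.sin(j),0])
for k in(-.0595,-.047,.047,.0595): print(k,w2p(g,s["tcp_pos"]+k*d))
```

```text
[ 0.6065012  -0.06875681  0.20626442] [283.59575071 205.24748921]
-0.0595 [308.3730585 195.9694865]
-0.047 [303.27663421 197.87787133]
0.047 [263.05548417 212.93890791]
0.0595 [257.44077499 215.04136744]
```

```bash
python3 go.py .602 -.0775 .115 4
```

```text
t 2.22 tcp [ 0.6062 -0.0696  0.2063] jaw dir -85.83 tilt [ 0.0051 -0.0051 -1.    ] w 94.0 F [0.3 0.1 0.5] q6 68.8
turn 0.003 (other: -3.139 )
shift tool mm (after turn) [91.3  7.1  5.2]
```

Emit:
drive_tool:
  steps:
    - [[20,7,5,0,100],[25,0,0,0,100],[20,0,0,0,100],[12,0,0,0,100],[0,0,0,0,100]]

```text
clock: 2.63
tcp_pos: [0.6001, -0.0873, 0.1295]
ee_rot: [134.4, 89.3, -42.1]
force: [-0.9, -0.2, 0.0]
width: 0.998
```

```bash
python3 go.py .602 -.0775 .115 4
```

```text
t 2.63 tcp [ 0.6001 -0.0873  0.1295] jaw dir -86.51 tilt [ 0.0096 -0.0087 -0.9999] w 93.8 F [-0.9 -0.2  0. ] q6 67.8
turn -0.0089 (other: 3.133 )
shift tool mm (after turn) [14.4 -9.8 -2.4]
```

Emit:
drive_tool:
  steps:
    - [[0,-10,-2,0,100],[0,0,0,0,100],[0,0,0,0,100],[0,0,0,0,100],[0,0,0,0,100]]

```text
clock: 3.05
tcp_pos: [0.6027, -0.0791, 0.1332]
ee_rot: [140.3, 89.0, -36.4]
force: [0.1, 0.9, 0.2]
width: 1.001
```

```bash
python3 go.py .602 -.0775 .115 4;python3 go.py .602 -.0775 .115 4
```

```text
t 3.05 tcp [ 0.6027 -0.0791  0.1332] jaw dir -86.71 tilt [ 0.014  -0.0103 -0.9998] w 94.1 F [0.1 0.9 0.2] q6 68.8
turn -0.0125 (other: 3.129 )
shift tool mm (after turn) [18.2 -1.9  0.8]
t 3.05 tcp [ 0.6027 -0.0791  0.1332] jaw dir -86.71 tilt [ 0.014  -0.0103 -0.9998] w 94.1 F [0.1 0.9 0.2] q6 68.8
turn -0.0125 (other: 3.129 )
shift tool mm (after turn) [18.2 -1.9  0.8]
```

Emit:
drive_tool:
  steps:
    - [[0,0,0,-0.012,100],[0,0,0,0,100],[0,0,0,0,100],[0,0,0,0,100],[0,0,0,0,100]]

```text
clock: 3.47
tcp_pos: [0.6041, -0.0792, 0.1357]
ee_rot: [142.9, 88.8, -33.0]
force: [0.7, 0.4, 0.9]
width: 1.002
```

```bash
python3 go.py .602 -.0775 .115 4
python3 - <<'E'
from h import *
print(observe()["q"])
E
```

```text
t 3.47 tcp [ 0.6041 -0.0792  0.1357] jaw dir -85.9 tilt [ 0.018  -0.0117 -0.9998] w 94.2 F [0.7 0.4 0.9] q6 68.1
turn 0.0017 (other: -3.14 )
shift tool mm (after turn) [20.6 -2.1  2.4]
[-17.96809463  12.02908858  99.28569824  -0.34502613  67.50035421
  68.0583176 ]
```

Emit:
drive_tool:
  steps:
    - [[0,0,0,0,100],[0,0,0,0,100],[0,0,0,0,100],[0,0,0,0,100],[0,0,0,0,100]]

```text
clock: 3.88
tcp_pos: [0.604, -0.0792, 0.1354]
ee_rot: [142.4, 88.8, -33.5]
force: [-0.1, 1.2, 0.5]
width: 1.0
```

Run:
```python
from h import *
for i in range(4):
    s=observe();print(s["clock"],s["q"].round(3),s["tcp_pos"].round(4),s["joint_vel"].round(2),s["joint_efforts"].round(1)); eyes.grab_frame("top")
```

```text
3.8833 [-17.97   12.046  99.299  -0.347  67.504  68.057] [ 0.604  -0.0792  0.1354] [ 0.02  0.03 -0.01  0.08  0.09  0.02] [  0.  -38.4 -29.7   0.   -0.1   0. ]
3.9333 [-17.97   12.048  99.3    -0.347  67.504  68.06 ] [ 0.604  -0.0792  0.1354] [-0.06  0.03 -0.04  0.02  0.   -0.06] [  0.  -38.4 -29.8   0.   -0.1   0. ]
3.9833 [-17.97   12.049  99.298  -0.349  67.502  68.058] [ 0.604  -0.0792  0.1354] [ 0.1   0.01 -0.08 -0.03 -0.03 -0.02] [ -0.  -38.4 -29.7   0.   -0.1   0. ]
4.0333 [-17.967  12.046  99.298  -0.347  67.505  68.06 ] [ 0.604  -0.0791  0.1354] [-0.16 -0.12 -0.04 -0.08 -0.02 -0.06] [ -0.  -38.4 -29.7   0.   -0.1   0. ]
```

Emit:
drive_tool:
  steps:
    - [[10,-2,2,0,100],[10,0,0,0,100],[0,0,0,0,100],[0,0,0,0,100],[0,0,0,0,100]]

```text
clock: 4.5
tcp_pos: [0.6013, -0.0771, 0.1122]
ee_rot: [140.9, 88.9, -35.0]
force: [-0.2, -0.5, -0.2]
width: 1.0
```

```bash
python3 go.py .602 -.0775 .115 4
python3 - <<'E'
from h import *
g=eyes.grab_frame("scene");crop(g["img"],200,150,330,280,5,"pics/a3.png")
E
```

```text
t 4.5 tcp [ 0.6013 -0.0771  0.1122] jaw dir -85.9 tilt [ 0.0157 -0.011  -0.9998] w 94.0 F [-0.2 -0.5 -0.2] q6 68.2
turn 0.0017 (other: -3.14 )
shift tool mm (after turn) [-2.8  0.5 -0.7]
```

View pics/a3.png

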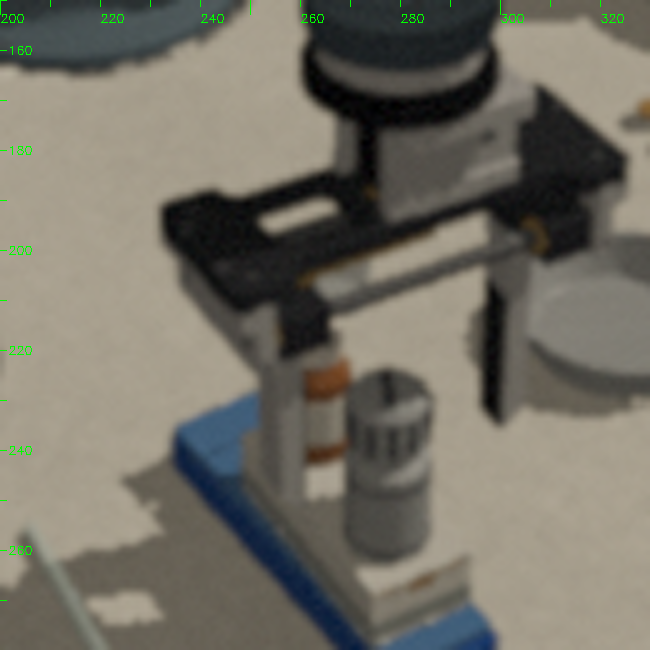

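Emit:
drive_tool:
  steps:
    - [[0,0,0,0,38],[0,0,0,0,30],[0,0,0,0,10],[0,0,0,0,10],[0,0,0,0,10]]
  grip_force: 25

```text
clock: 4.97
tcp_pos: [0.6021, -0.0774, 0.1133]
ee_rot: [142.6, 88.8, -33.3]
force: [0.4, 0.1, 1.1]
width: 0.68
```

Emit:
drive_tool:
  steps:
    - [[0,0,0,0,10],[0,0,0,0,10],[0,0,0,0,10],[0,0,0,0,10],[0,0,0,0,10]]

```text
clock: 5.38
tcp_pos: [0.6024, -0.0776, 0.1138]
ee_rot: [142.8, 88.7, -33.1]
force: [0.1, -0.5, -0.6]
width: 0.376
```

Emit:
drive_tool:
  steps:
    - [[0,0,0,0,10],[0,0,0,0,10],[-8,0,0,0,10],[-16,0,0,0,10],[-20,0,0,0,10]]

```text
clock: 5.8
tcp_pos: [0.5973, -0.0757, 0.1532]
ee_rot: [123.7, 89.4, -52.2]
force: [1.1, 0.4, -2.0]
width: 0.376
```

Emit:
drive_tool:
  steps:
    - [[-22,0,0,0,10],[-22,0,0,0,10],[-10,0,0,0,10],[0,0,0,0,10],[0,0,0,0,10]]

```text
clock: 6.22
tcp_pos: [0.5974, -0.0752, 0.2134]
ee_rot: [133.7, 89.3, -42.2]
force: [0.2, -0.1, -1.4]
width: 0.377
```

```bash
python3 go.py .466 .127 .205 4
python3 - <<'E'
from h import *
g=eyes.grab_frame("scene");crop(g["img"],200,130,360,280,4,"pics/a4.png")
E
```

```text
t 6.22 tcp [ 0.5974 -0.0752  0.2134] jaw dir -85.9 tilt [ 0.0097 -0.0088 -0.9999] w 35.5 F [ 0.2 -0.1 -1.4] q6 68.2
turn 0.0017 (other: -3.14 )
shift tool mm (after turn) [   5.4 -210.9  117. ]
```

View pics/a4.png

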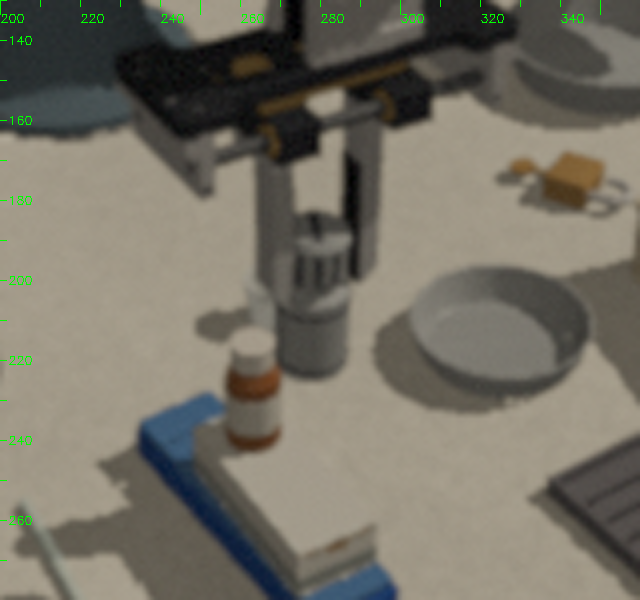

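Emit:
drive_tool:
  steps:
    - [[0,-15,8,0,10],[0,-30,17,0,10],[0,-30,17,0,10],[0,-30,17,0,10],[0,-30,17,0,10]]

```text
clock: 6.68
tcp_pos: [0.5081, 0.0536, 0.203]
ee_rot: [73.6, 89.5, -102.8]
force: [-0.8, 0.1, -1.4]
width: 0.377
```

Emit:
drive_tool:
  steps:
    - [[0,-30,17,0,10],[0,-28,15,0,10],[0,-15,8,0,10],[0,0,0,0,10],[0,0,0,0,10]]

```text
clock: 7.1
tcp_pos: [0.4526, 0.1312, 0.1936]
ee_rot: [16.8, 88.9, -159.3]
force: [0.6, -0.4, -1.2]
width: 0.379
```

```bash
python3 go.py .466 .127 .056 4
```

```text
t 7.1 tcp [0.4526 0.1312 0.1936] jaw dir -86.11 tilt [-0.0173 -0.0066 -0.9998] w 35.6 F [ 0.6 -0.4 -1.2] q6 88.7
turn -0.002 (other: 3.14 )
shift tool mm (after turn) [137.4   4.4 -15.5]
```

Emit:
drive_tool:
  steps:
    - [[15,4,-15,0,10],[25,0,0,0,10],[25,0,0,0,10],[25,0,0,0,10],[0,0,0,0,10]]

```text
clock: 7.52
tcp_pos: [0.4697, 0.1235, 0.099]
ee_rot: [23.0, 89.0, -153.3]
force: [-1.5, 0.0, -4.0]
width: 0.379
```

```bash
python3 go.py .466 .127 .056 4
```

```text
t 7.52 tcp [0.4697 0.1235 0.099 ] jaw dir -86.31 tilt [-0.0158 -0.0079 -0.9998] w 35.6 F [-1.5  0.  -4. ] q6 88.1
turn -0.0054 (other: 3.136 )
shift tool mm (after turn) [43.  -4.   2.7]
```

Emit:
drive_tool:
  steps:
    - [[15,-4,2,0,10],[12,0,0,0,10],[6,0,0,0,10],[0,0,0,0,10],[0,0,0,0,10]]

```text
clock: 7.93
tcp_pos: [0.4697, 0.1233, 0.0659]
ee_rot: [23.5, 88.9, -153.1]
force: [0.4, -0.4, -0.8]
width: 0.374
```

```bash
python3 go.py .466 .127 .0535 4
python3 - <<'E'
from h import *
g=eyes.grab_frame("scene");crop(g["img"],240,130,390,260,4,"pics/a5.png")
E
```

```text
t 7.93 tcp [0.4697 0.1233 0.0659] jaw dir -86.64 tilt [-0.0173 -0.0087 -0.9998] w 35.1 F [ 0.4 -0.4 -0.8] q6 88.5
turn -0.0111 (other: 3.13 )
shift tool mm (after turn) [12.4 -4.   3.2]
```

View pics/a5.png

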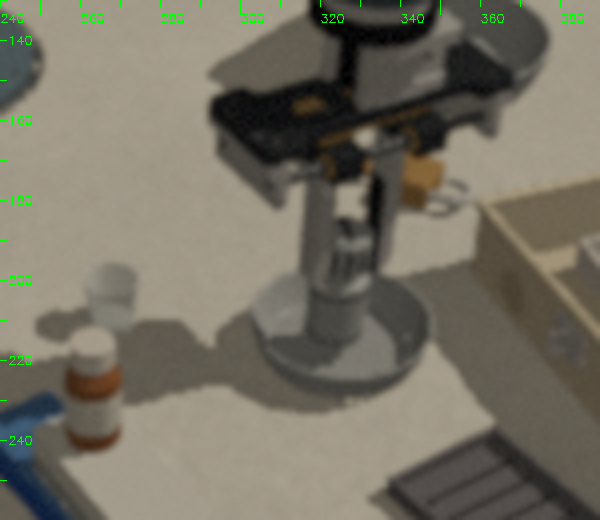

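Emit:
drive_tool:
  steps:
    - [[5,-2,2,0,10],[4,0,0,0,10],[2,0,0,0,10],[0,0,0,0,10],[0,0,0,0,10]]

```text
clock: 8.4
tcp_pos: [0.47, 0.1252, 0.0574]
ee_rot: [35.6, 89.2, -141.1]
force: [-1.1, 0.5, -1.2]
width: 0.375
```

```bash
python3 go.py .466 .127 .0535 4
```

```text
t 8.4 tcp [0.47   0.1252 0.0574] jaw dir -86.65 tilt [-0.0107 -0.0086 -0.9999] w 35.3 F [-1.1  0.5 -1.2] q6 88.7
turn -0.0113 (other: 3.13 )
shift tool mm (after turn) [ 4.  -2.1  3.9]
```

Emit:
drive_tool:
  steps:
    - [[3,0,0,0,10],[2,0,0,0,10],[1,0,0,0,10],[0,0,0,0,10],[0,0,0,0,10]]

```text
clock: 8.82
tcp_pos: [0.4719, 0.1253, 0.0534]
ee_rot: [46.7, 89.3, -129.9]
force: [0.1, 1.0, -2.4]
width: 0.375
```

```bash
python3 go.py .466 .127 .0535 4
```

```text
t 8.82 tcp [0.4719 0.1253 0.0534] jaw dir -86.61 tilt [-0.0073 -0.0088 -0.9999] w 35.2 F [ 0.1  1.  -2.4] q6 88.7
turn -0.0107 (other: 3.131 )
shift tool mm (after turn) [-0.1 -2.1  5.8]
```

Emit:
drive_tool:
  steps:
    - [[1,0,0,0,10],[0,0,0,0,42],[0,0,0,0,50],[0,0,0,0,60],[0,0,0,0,70]]

```text
clock: 9.23
tcp_pos: [0.4729, 0.1252, 0.053]
ee_rot: [55.0, 89.4, -121.6]
force: [-0.3, 0.3, -0.3]
width: 0.599
```

Emit:
drive_tool:
  steps:
    - [[0,0,0,0,80],[0,0,0,0,80],[0,0,0,0,80],[-10,0,0,0,80],[-20,0,0,0,80]]

```text
clock: 9.65
tcp_pos: [0.4694, 0.1254, 0.0801]
ee_rot: [28.2, 89.0, -148.4]
force: [0.5, 0.3, 0.4]
width: 0.798
```

Emit:
drive_tool:
  steps:
    - [[-35,0,0,0,80],[-35,0,0,0,80],[-35,0,0,0,80],[-20,0,0,0,80],[0,0,0,0,100]]

```text
clock: 10.07
tcp_pos: [0.4714, 0.1267, 0.2162]
ee_rot: [36.2, 89.2, -140.4]
force: [1.0, -0.3, 0.2]
width: 0.838
```

```bash
python3 go.py .533 -.0815 .205 4
python3 - <<'E'
from h import *
g=eyes.grab_frame("scene");crop(g["img"],220,170,390,290,4,"pics/a6.png")
E
```

```text
t 10.07 tcp [0.4714 0.1267 0.2162] jaw dir -86.61 tilt [-0.0107 -0.0088 -0.9999] w 78.7 F [ 1.  -0.3  0.2] q6 88.7
turn -0.0107 (other: 3.131 )
shift tool mm (after turn) [ 12.4 211.8 -47.1]
```

View pics/a6.png

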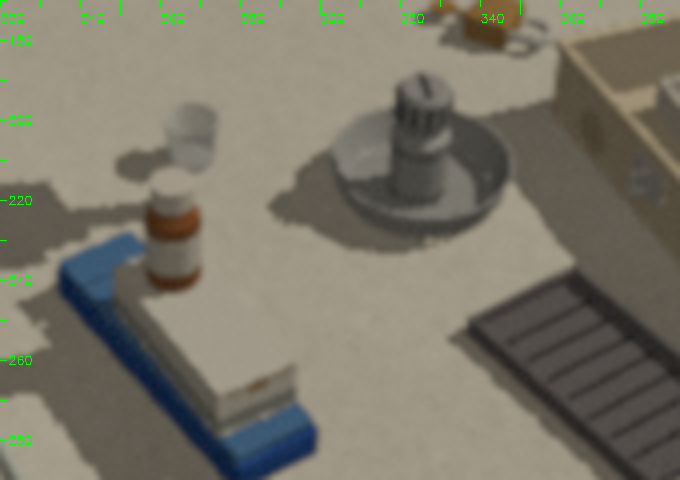

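Emit:
drive_tool:
  steps:
    - [[0,30,-6,-0.01,100],[0,40,-9,0,100],[0,40,-9,0,100],[0,40,-9,0,100],[0,35,-9,0,100]]

```text
clock: 10.53
tcp_pos: [0.5221, -0.0545, 0.2077]
ee_rot: [8.2, 88.7, -167.0]
force: [0.2, -0.9, -0.5]
width: 0.999
```

Emit:
drive_tool:
  steps:
    - [[0,15,-3,0,100],[0,5,0,0,100],[0,0,0,0,100],[0,0,0,0,100],[0,0,0,0,100]]

```text
clock: 10.95
tcp_pos: [0.523, -0.0788, 0.1984]
ee_rot: [-4.1, 88.0, -179.8]
force: [-0.7, -0.9, -0.1]
width: 1.001
```

```bash
python3 go.py .533 -.0810 .087 4
```

```text
t 10.95 tcp [ 0.523  -0.0788  0.1984] jaw dir -85.71 tilt [-3.540e-02 -1.000e-04 -9.994e-01] w 94.1 F [-0.7 -0.9 -0.1] q6 65.4
turn 0.0051 (other: -3.136 )
shift tool mm (after turn) [111.    3.2 -13.7]
```

Emit:
drive_tool:
  steps:
    - [[15,3,-10,0,100],[15,0,0,0,100],[15,0,0,0,100],[0,0,0,0,100],[0,0,0,0,100]]

```text
clock: 11.37
tcp_pos: [0.531, -0.0741, 0.1517]
ee_rot: [-5.5, 88.0, 179.4]
force: [0.5, 0.3, 0.4]
width: 1.0
```

```bash
python3 go.py .533 -.0810 .087 4
```

```text
t 11.37 tcp [ 0.531  -0.0741  0.1517] jaw dir -85.18 tilt [-3.490e-02  4.000e-04 -9.994e-01] w 94.0 F [0.5 0.3 0.4] q6 65.7
turn 0.0144 (other: -3.127 )
shift tool mm (after turn) [64.6  7.2 -3.8]
```

Emit:
drive_tool:
  steps:
    - [[0,8,-4,0.014,100],[0,0,0,0,100],[0,0,0,0,100],[0,0,0,0,100],[0,0,0,0,100]]

```text
clock: 11.78
tcp_pos: [0.5376, -0.0811, 0.1551]
ee_rot: [-1.7, 88.3, -177.6]
force: [0.5, -0.5, 0.0]
width: 1.0
```

```bash
python3 go.py .533 -.0810 .087 4
python3 - <<'E'
from h import *
g=eyes.grab_frame("scene");crop(g["img"],180,130,330,280,4,"pics/b1.png")
E
```

```text
t 11.78 tcp [ 0.5376 -0.0811  0.1551] jaw dir -85.9 tilt [-0.0301 -0.0013 -0.9995] w 94.0 F [ 0.5 -0.5  0. ] q6 65.9
turn 0.0017 (other: -3.14 )
shift tool mm (after turn) [68.2 -0.4  2.5]
```

View pics/b1.png

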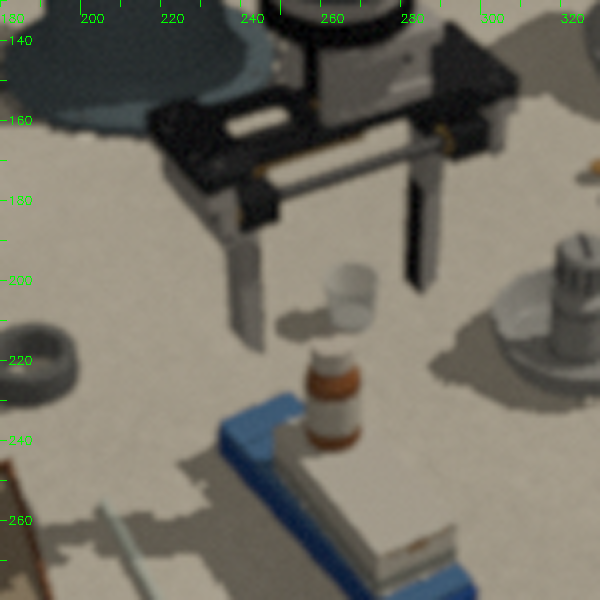

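Emit:
drive_tool:
  steps:
    - [[15,0,2,0,100],[15,0,0,0,100],[15,0,0,0,100],[10,0,0,0,100],[0,0,0,0,100]]

```text
clock: 12.25
tcp_pos: [0.5361, -0.0824, 0.1013]
ee_rot: [4.6, 88.6, -171.3]
force: [-0.3, 0.2, -0.8]
width: 1.004
```

```bash
python3 go.py .533 -.0810 .087 4
```

```text
t 12.25 tcp [ 0.5361 -0.0824  0.1013] jaw dir -85.93 tilt [-0.0236 -0.0036 -0.9997] w 94.3 F [-0.3  0.2 -0.8] q6 65.9
turn 0.0012 (other: -3.14 )
shift tool mm (after turn) [14.4 -1.7  2.7]
```

Emit:
drive_tool:
  steps:
    - [[8,-1,2,0,100],[6,0,0,0,100],[0,0,0,0,100],[0,0,0,0,100],[0,0,0,0,40]]

```text
clock: 12.67
tcp_pos: [0.5345, -0.082, 0.0877]
ee_rot: [7.3, 88.7, -168.7]
force: [0.5, 0.0, 0.4]
width: 0.957
```

```bash
python3 go.py .533 -.0810 .087 4
python3 - <<'E'
from h import *
g=eyes.grab_frame("scene");crop(g["img"],180,130,330,280,4,"pics/b2.png")
E
```

```text
t 12.67 tcp [ 0.5345 -0.082   0.0877] jaw dir -85.94 tilt [-0.0216 -0.0043 -0.9998] w 90.0 F [0.5 0.  0.4] q6 65.9
turn 0.0011 (other: -3.14 )
shift tool mm (after turn) [ 0.7 -1.1  1.4]
```

View pics/b2.png

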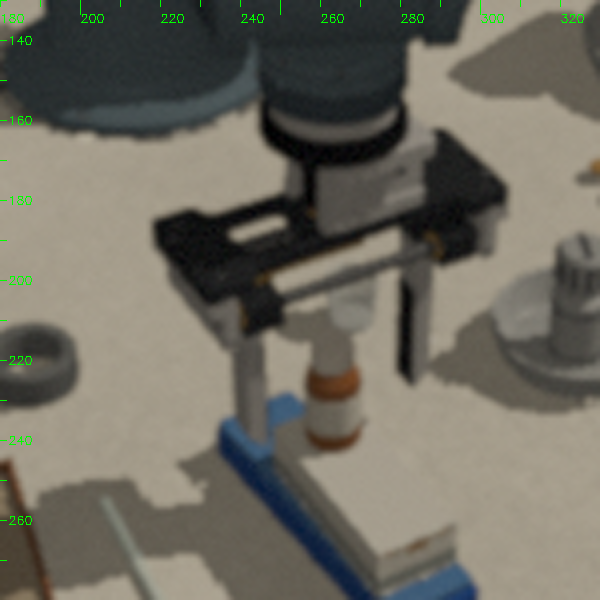

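Emit:
drive_tool:
  steps:
    - [[0,0,0,0,40],[0,0,0,0,40],[0,0,0,0,30],[0,0,0,0,10],[0,0,0,0,10]]
  grip_force: 18

```text
clock: 13.13
tcp_pos: [0.5359, -0.0824, 0.0895]
ee_rot: [12.8, 88.9, -163.1]
force: [0.1, -0.3, 0.5]
width: 0.569
```

Emit:
drive_tool:
  steps:
    - [[0,0,0,0,10],[0,0,0,0,10],[0,0,0,0,10],[0,0,0,0,10],[0,0,0,0,10]]

```text
clock: 13.55
tcp_pos: [0.536, -0.0824, 0.0897]
ee_rot: [13.0, 88.9, -162.9]
force: [-0.6, 0.3, -0.0]
width: 0.333
```

```bash
python3 go.py .533 -.0810 .087 4
python3 - <<'E'
from h import *
g=eyes.grab_frame("scene");crop(g["img"],180,130,330,280,4,"pics/b3.png")
E
```

```text
t 13.55 tcp [ 0.536  -0.0824  0.0897] jaw dir -85.93 tilt [-0.0181 -0.0056 -0.9998] w 31.3 F [-0.6  0.3 -0. ] q6 65.9
turn 0.0012 (other: -3.14 )
shift tool mm (after turn) [ 2.7 -1.6  2.8]
```

View pics/b3.png

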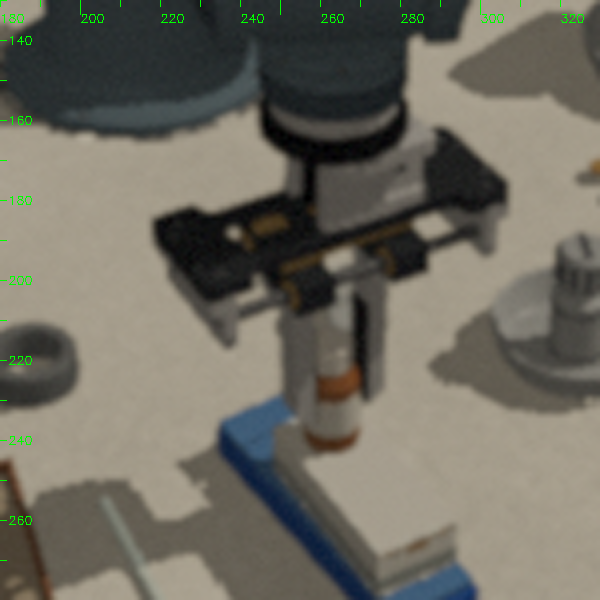

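Emit:
drive_tool:
  steps:
    - [[-4,0,0,0,10],[-8,0,0,0,10],[-12,0,0,0,10],[-16,0,0,0,10],[-20,0,0,0,10]]

```text
clock: 14.02
tcp_pos: [0.5336, -0.0809, 0.149]
ee_rot: [0.1, 88.4, -175.9]
force: [-0.4, -0.7, -0.2]
width: 0.335
```

Emit:
drive_tool:
  steps:
    - [[-20,0,0,0,10],[-20,0,0,0,10],[-14,0,0,0,10],[-6,0,0,0,10],[0,0,0,0,10]]

```text
clock: 14.43
tcp_pos: [0.5381, -0.0815, 0.2225]
ee_rot: [18.8, 89.0, -157.1]
force: [0.2, 0.2, -0.3]
width: 0.337
```

```bash
python3 go.py .503 .337 .18 -6
python3 - <<'E'
from h import *
g=eyes.grab_frame("scene");crop(g["img"],180,110,330,260,4,"pics/b4.png")
E
```

```text
t 14.43 tcp [ 0.5381 -0.0815  0.2225] jaw dir -85.92 tilt [-0.0154 -0.0065 -0.9999] w 31.6 F [ 0.2  0.2 -0.3] q6 65.9
turn 0.1759 (other: -2.966 )
shift tool mm (after turn) [  40.3 -412.9   78.1]
```

View pics/b4.png

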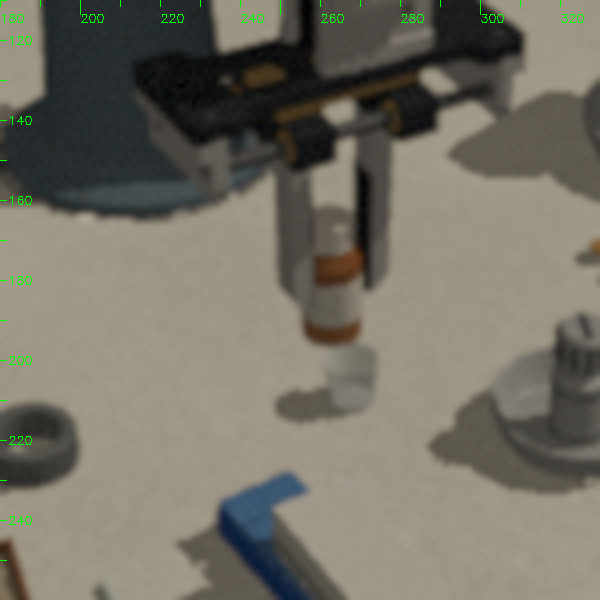

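Emit:
drive_tool:
  steps:
    - [[0,0,0,0.06,10],[0,0,0,0.06,10],[0,-10,2,0.055,10],[0,-20,4,0,10],[0,-30,6,0,10]]

```text
clock: 14.9
tcp_pos: [0.5299, -0.0224, 0.217]
ee_rot: [19.9, 88.6, -167.0]
force: [0.4, 0.3, -0.9]
width: 0.333
```

Emit:
drive_tool:
  steps:
    - [[0,-33,6,0,10],[0,-33,6,0,10],[0,-33,6,0,10],[0,-33,6,0,10],[0,-33,6,0,10]]

```text
clock: 15.32
tcp_pos: [0.5151, 0.1505, 0.2097]
ee_rot: [15.1, 88.0, -172.1]
force: [1.2, -0.3, -1.3]
width: 0.335
```

Emit:
drive_tool:
  steps:
    - [[0,-33,6,0,10],[0,-33,6,0,10],[0,-33,6,0,10],[0,-25,4,0,10],[0,-10,2,0,10]]

```text
clock: 15.73
tcp_pos: [0.5017, 0.2958, 0.2022]
ee_rot: [15.7, 87.3, -171.2]
force: [-0.1, -0.1, -0.5]
width: 0.331
```

```bash
python3 go.py .503 .337 .18 -6
```

```text
t 15.73 tcp [0.5017 0.2958 0.2022] jaw dir -96.97 tilt [-0.046  -0.0071 -0.9989] w 31.1 F [-0.1 -0.1 -0.5] q6 116.0
turn -0.0169 (other: 3.125 )
shift tool mm (after turn) [ 21.8 -41.3   2. ]
```

Emit:
drive_tool:
  steps:
    - [[3,-20,0,-0.016,10],[3,-15,0,0,10],[3,-6,0,0,10],[0,0,0,0,10],[0,0,0,0,10]]

```text
clock: 16.15
tcp_pos: [0.5035, 0.3379, 0.1873]
ee_rot: [18.5, 86.9, -167.4]
force: [-0.6, -0.7, -0.5]
width: 0.334
```

```bash
python3 go.py .503 .337 .1 -6
python3 - <<'E'
from h import *
g=eyes.grab_frame("scene");crop(g["img"],340,100,480,240,4,"pics/b5.png")
g=eyes.grab_frame("top");crop(g["img"],130,130,250,240,5,"pics/b6.png")
E
```

```text
t 16.15 tcp [0.5035 0.3379 0.1873] jaw dir -95.91 tilt [-0.0535 -0.012  -0.9985] w 31.4 F [-0.6 -0.7 -0.5] q6 118.7
turn 0.0016 (other: -3.14 )
shift tool mm (after turn) [87.2 -0.6 -4.1]
```

View pics/b5.png

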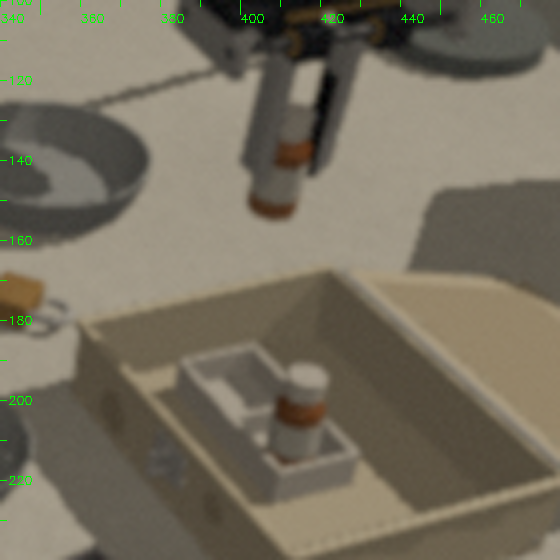

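View pics/b6.png

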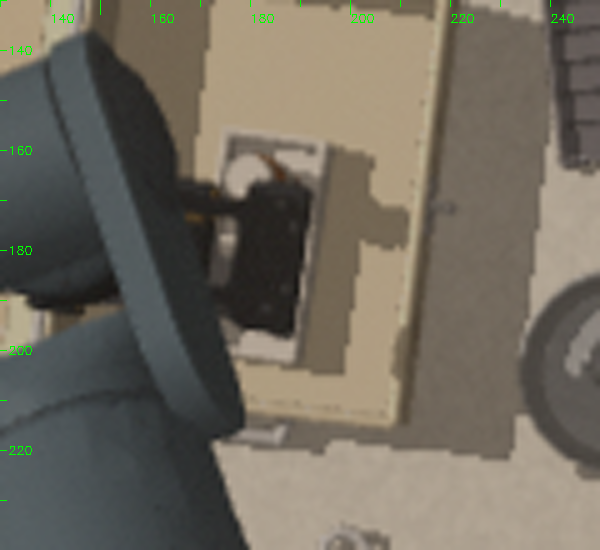

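Emit:
drive_tool:
  steps:
    - [[4,0,-4,0,10],[8,0,0,0,10],[8,0,0,0,10],[8,0,0,0,10],[8,0,0,0,10]]

```text
clock: 16.67
tcp_pos: [0.5084, 0.3342, 0.1511]
ee_rot: [18.0, 87.2, -168.2]
force: [0.5, -0.3, -0.3]
width: 0.333
```

```bash
python3 go.py .503 .337 .1 -6
```

```text
t 16.67 tcp [0.5084 0.3342 0.1511] jaw dir -96.21 tilt [-0.0483 -0.0101 -0.9988] w 31.3 F [ 0.5 -0.3 -0.3] q6 118.5
turn -0.0036 (other: 3.138 )
shift tool mm (after turn) [51.3 -3.   3.2]
```

Emit:
drive_tool:
  steps:
    - [[0,0,0,0,10],[0,0,0,0,10],[0,0,0,0,10],[0,0,0,0,10],[0,0,0,0,10]]

```text
clock: 17.08
tcp_pos: [0.5065, 0.3333, 0.1474]
ee_rot: [19.1, 86.8, -167.1]
force: [-0.5, 0.6, -0.6]
width: 0.331
```

```bash
python3 go.py .503 .337 .1 -6
```

```text
t 17.08 tcp [0.5065 0.3333 0.1474] jaw dir -96.21 tilt [-0.0536 -0.0122 -0.9985] w 31.2 F [-0.5  0.6 -0.6] q6 118.5
turn -0.0037 (other: 3.138 )
shift tool mm (after turn) [47.5 -4.2  1.4]
```

Emit:
drive_tool:
  steps:
    - [[25,-4,0,0,10],[25,0,0,0,10],[0,0,0,0,10],[0,0,0,0,10],[0,0,0,0,10]]

```text
clock: 17.5
tcp_pos: [0.5072, 0.3383, 0.1009]
ee_rot: [17.4, 87.3, -168.8]
force: [1.1, 0.2, -0.4]
width: 0.333
```

```bash
python3 go.py .503 .337 .036 -6
```

```text
t 17.5 tcp [0.5072 0.3383 0.1009] jaw dir -96.19 tilt [-0.0461 -0.0091 -0.9989] w 31.3 F [ 1.1  0.2 -0.4] q6 118.8
turn -0.0033 (other: 3.138 )
shift tool mm (after turn) [65.   0.9  1.1]
```

Emit:
drive_tool:
  steps:
    - [[-5,0,0,0,10],[-10,0,0,0,10],[-12,0,0,0,10],[-8,0,0,0,10],[-4,0,0,0,10]]

```text
clock: 17.92
tcp_pos: [0.5116, 0.3397, 0.149]
ee_rot: [15.3, 87.7, -170.9]
force: [0.7, -0.1, -0.7]
width: 0.335
```

```bash
python3 go.py .503 .337 .036 -6
```

```text
t 17.92 tcp [0.5116 0.3397 0.149 ] jaw dir -96.2 tilt [-0.0391 -0.0062 -0.9992] w 31.5 F [ 0.7 -0.1 -0.7] q6 118.8
turn -0.0035 (other: 3.138 )
shift tool mm (after turn) [113.3   2.4   4. ]
```

Emit:
drive_tool:
  steps:
    - [[32,0,0,0,10],[32,0,0,0,10],[0,0,0,0,10],[0,0,0,0,10],[0,0,0,0,10]]

```text
clock: 18.33
tcp_pos: [0.5154, 0.3419, 0.0947]
ee_rot: [5.6, 88.7, 179.3]
force: [-0.3, -0.2, 0.1]
width: 0.332
```

```bash
python3 go.py .503 .337 .036 -6
```

```text
t 18.33 tcp [0.5154 0.3419 0.0947] jaw dir -96.2 tilt [-2.350e-02  3.000e-04 -9.997e-01] w 31.2 F [-0.3 -0.2  0.1] q6 118.8
turn -0.0035 (other: 3.138 )
shift tool mm (after turn) [59.   6.1 10.4]
```

Emit:
drive_tool:
  steps:
    - [[10,3,6,0,10],[10,3,4,0,10],[8,0,0,0,10],[5,0,0,0,10],[0,0,0,0,10]]

```text
clock: 18.75
tcp_pos: [0.5055, 0.3378, 0.0643]
ee_rot: [-5.1, 89.0, 168.7]
force: [-1.2, -0.6, -0.2]
width: 0.337
```

```bash
python3 go.py .503 .337 .036 -6;  python3 - <<'E'
from h import *
g=eyes.grab_frame("scene");crop(g["img"],340,120,480,260,4,"pics/b7.png")
g=eyes.grab_frame("top");crop(g["img"],130,130,250,240,5,"pics/b8.png")
E
```

```text
t 18.75 tcp [0.5055 0.3378 0.0643] jaw dir -96.2 tilt [-0.0165  0.0033 -0.9999] w 31.7 F [-1.2 -0.6 -0.2] q6 118.7
turn -0.0034 (other: 3.138 )
shift tool mm (after turn) [28.3  1.1  1.9]
```

View pics/b7.png

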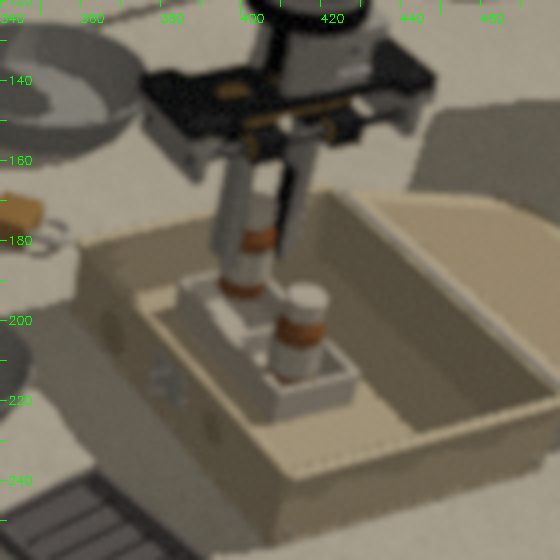

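View pics/b8.png

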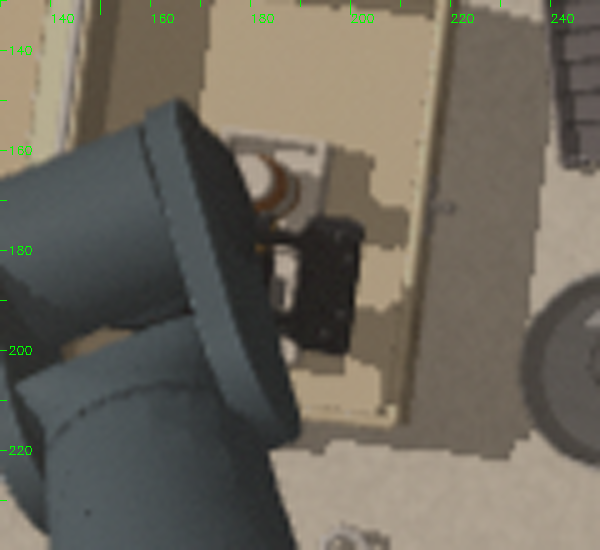

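Run:
```python
from h import *
g=eyes.grab_frame("scene");
for P in ((.503,.337,.03),(.503,.337,.0386),(.5055,.3378,.0386)): print(w2p(g,P))
a=np.radians(-6.3);R=np.array([[np.cos(a),-np.sin(a)],[np.sin(a),np.cos(a)]])
for q in((-.064,-.03),(-.064,.03),(-.002,.03),(-.002,-.03)): print(w2p(g,np.r_[R@q+[.5338,.3339],.03]))
```

```text
[398.48644795 193.74761395]
[399.02604176 191.180383  ]
[399.85235596 191.59921106]
[382.58032207 189.16637121]
[401.46954657 184.74770224]
[414.10443839 197.51828474]
[394.70887819 202.28014817]
```

Emit:
drive_tool:
  steps:
    - [[8,1,0,0,10],[8,0,0,0,10],[5,0,0,0,10],[2,0,0,0,10],[0,0,0,0,10]]

```text
clock: 19.32
tcp_pos: [0.5072, 0.3376, 0.0412]
ee_rot: [-15.1, 89.2, 158.7]
force: [-0.1, -0.0, -0.8]
width: 0.335
```

```bash
python3 go.py .506 .337 .034 -6
```

```text
t 19.32 tcp [0.5072 0.3376 0.0412] jaw dir -96.2 tilt [-0.0126  0.0049 -0.9999] w 31.5 F [-0.1 -0.  -0.8] q6 118.6
turn -0.0035 (other: 3.138 )
shift tool mm (after turn) [7.2 0.7 1. ]
```

Emit:
drive_tool:
  steps:
    - [[4,0,0,0,10],[2,0,0,0,10],[1,0,0,0,10],[0,0,0,0,10],[0,0,0,0,10]]

```text
clock: 19.73
tcp_pos: [0.5076, 0.3378, 0.0339]
ee_rot: [-17.8, 89.3, 156.0]
force: [0.1, -0.2, -0.1]
width: 0.332
```

```bash
python3 go.py .506 .337 .034 -6;  python3 - <<'E'
from h import *
g=eyes.grab_frame("scene");crop(g["img"],340,120,480,260,4,"pics/b9.png")
E
```

```text
t 19.73 tcp [0.5076 0.3378 0.0339] jaw dir -96.2 tilt [-0.0117  0.0052 -0.9999] w 31.2 F [ 0.1 -0.2 -0.1] q6 118.6
turn -0.0035 (other: 3.138 )
shift tool mm (after turn) [-0.1  1.   1.5]
```

View pics/b9.png

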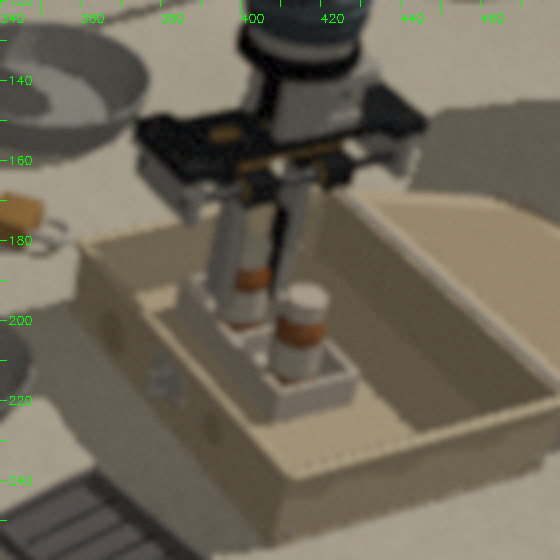

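Emit:
drive_tool:
  steps:
    - [[0.5,0,0,0,10],[0,0,0,0,38],[0,0,0,0,42],[0,0,0,0,50],[0,0,0,0,50]]

```text
clock: 20.2
tcp_pos: [0.5083, 0.3381, 0.0343]
ee_rot: [-24.7, 89.3, 149.1]
force: [1.0, 0.3, 0.3]
width: 0.496
```

Emit:
drive_tool:
  steps:
    - [[-4,0,0,0,50],[-8,0,0,0,50],[-15,0,0,0,50],[-25,0,0,0,50],[-25,0,0,0,50]]

```text
clock: 20.62
tcp_pos: [0.5048, 0.3358, 0.1089]
ee_rot: [3.6, 88.7, 177.4]
force: [0.6, 0.8, -0.2]
width: 0.499
```

Emit:
drive_tool:
  steps:
    - [[-25,0,0,0,50],[-25,0,0,0,50],[-12,0,0,0,80],[-4,0,0,0,100],[0,0,0,0,100]]

```text
clock: 21.03
tcp_pos: [0.509, 0.337, 0.1872]
ee_rot: [-23.5, 89.3, 150.3]
force: [-0.7, 0.5, 0.3]
width: 0.673
```

```bash
python3 go.py .5655 -.079 .205 4.5;  python3 - <<'E'
from h import *
g=eyes.grab_frame("scene");crop(g["img"],340,120,480,260,4,"pics/b10.png")
E
```

```text
t 21.03 tcp [0.509  0.337  0.1872] jaw dir -96.2 tilt [-0.0104  0.0059 -0.9999] w 63.2 F [-0.7  0.5  0.3] q6 118.7
turn -0.1867 (other: 2.955 )
shift tool mm (after turn) [-20.9 419.  -23.5]
```

View pics/b10.png

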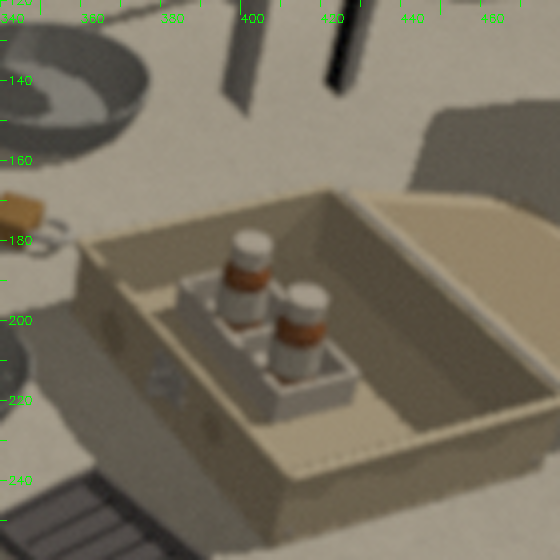

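Run:
```python
from h import *
g=eyes.grab_frame("top");crop(g["img"],290,120,390,220,6,"pics/c10.png"); crop(g["img"],130,105,290,225,5,"pics/c11.png")
```

```text
(no output)
```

View pics/c10.png

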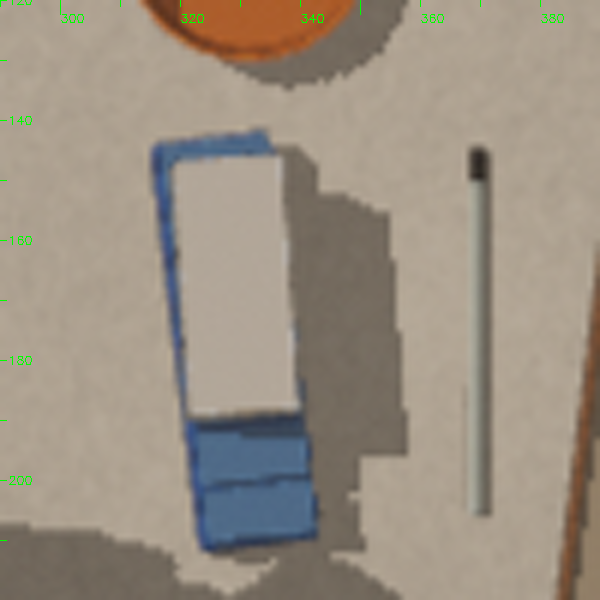

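View pics/c11.png

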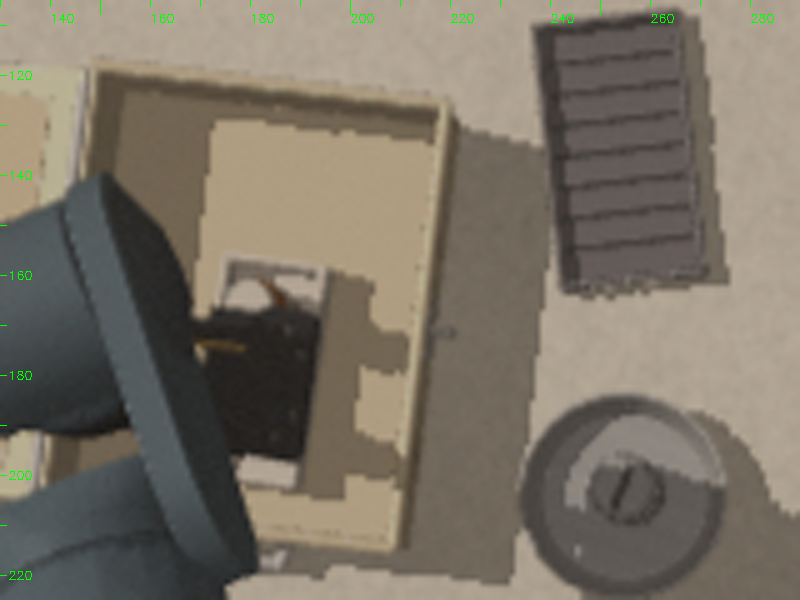

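Run:
```python
from h import *
f=eyes.grab_frame("top");Q=[p2w(f,290+x/6,120+y/6,.064) for x,y in((174,163),(281,155),(190,418),(301,412))]
for q in Q: print(q.round(4))
print(np.mean(Q,0)); 
for a,b in((0,2),(1,3)): d=Q[a]-Q[b]; print(np.degrees(np.arctan2(d[1],d[0])),np.linalg.norm(d))
d=p2w(f,130+626/5,105+491/5,.087);print("crusher",d)
```

```text
[ 0.623  -0.0517  0.064 ]
[ 0.6271 -0.1009  0.064 ]
[ 0.5053 -0.06    0.064 ]
[ 0.5085 -0.1109  0.064 ]
[ 0.5659589  -0.08090273  0.064     ]
4.034858692262904 0.1179964591594975
4.810654570204963 0.11898260390743759
crusher [0.465085   0.12130932 0.087     ]
```

Emit:
drive_tool:
  steps:
    - [[-4,0,0,-0.06,100],[-4,0,0,-0.06,100],[-4,15,0,-0.06,100],[-4,30,-2,-0.006,100],[-4,40,-2,0,100]]

```text
clock: 21.6
tcp_pos: [0.5117, 0.2529, 0.1928]
ee_rot: [-3.5, 88.1, -178.0]
force: [0.5, -0.1, -0.5]
width: 1.002
```

Emit:
drive_tool:
  steps:
    - [[0,41,-2,0,100],[0,41,-2,0,100],[0,41,-2,0,100],[0,41,-2,0,100],[0,41,-2,0,100]]

```text
clock: 22.02
tcp_pos: [0.5362, 0.0452, 0.1833]
ee_rot: [-4.0, 87.2, -178.2]
force: [1.2, 1.2, 0.4]
width: 1.0
```

```bash
python3 go.py .566 -.081 .180 4.5
```

```text
t 22.02 tcp [0.5362 0.0452 0.1833] jaw dir -84.17 tilt [-0.048  -0.0015 -0.9988] w 94.0 F [1.2 1.2 0.4] q6 77.2
turn 0.0233 (other: -3.118 )
shift tool mm (after turn) [  2.  128.1 -19.9]
```

Emit:
drive_tool:
  steps:
    - [[-3,38,-6,0.02,100],[-3,35,-6,0,100],[-3,25,-4,0,100],[0,12,-2,0,100],[0,4,0,0,100]]

```text
clock: 22.43
tcp_pos: [0.5598, -0.0778, 0.1812]
ee_rot: [-6.3, 86.3, 177.8]
force: [-0.1, 0.6, 0.2]
width: 1.0
```

```bash
python3 go.py .566 -.081 .1 4.5
```

```text
t 22.43 tcp [ 0.5598 -0.0778  0.1812] jaw dir -85.88 tilt [-0.0642  0.0025 -0.9979] w 94.0 F [-0.1  0.6  0.2] q6 67.3
turn -0.0066 (other: 3.135 )
shift tool mm (after turn) [ 80.6   4.3 -11.1]
```

Emit:
drive_tool:
  steps:
    - [[32,0,0,0,100],[32,0,0,0,100],[0,0,0,0,100],[0,0,0,0,100],[0,0,0,0,100]]

```text
clock: 22.85
tcp_pos: [0.5539, -0.074, 0.1131]
ee_rot: [-8.8, 86.0, 175.4]
force: [0.1, -0.3, -0.4]
width: 0.997
```

Emit:
drive_tool:
  steps:
    - [[-6,0,0,0,100],[-12,0,0,0,100],[-14,0,0,0,100],[-12,0,0,0,100],[-6,0,0,0,100]]

```text
clock: 23.27
tcp_pos: [0.5599, -0.0725, 0.173]
ee_rot: [-7.6, 86.4, 176.9]
force: [0.1, -0.1, -0.5]
width: 1.002
```

Emit:
drive_tool:
  steps:
    - [[34,0,0,0,100],[34,0,0,0,100],[0,0,0,0,100],[0,0,0,0,100],[0,0,0,0,100]]

```text
clock: 23.68
tcp_pos: [0.5639, -0.0743, 0.1173]
ee_rot: [0.2, 87.6, -175.4]
force: [-0.1, 0.4, 0.2]
width: 1.0
```

```bash
python3 go.py .566 -.081 .1 4.5
```

```text
t 23.68 tcp [ 0.5639 -0.0743  0.1173] jaw dir -85.5 tilt [-0.0417 -0.0034 -0.9991] w 94.0 F [-0.1  0.4  0.2] q6 67.4
turn -0.0001 (other: 3.142 )
shift tool mm (after turn) [17.2  6.9 -2.3]
```

Again.

Emit:
drive_tool:
  steps:
    - [[-6,0,0,0,100],[-12,0,0,0,100],[-14,0,0,0,100],[-12,0,0,0,100],[-6,0,0,0,100]]

```text
clock: 24.1
tcp_pos: [0.5689, -0.0749, 0.1782]
ee_rot: [5.3, 88.0, -170.2]
force: [0.6, -0.7, -0.4]
width: 1.001
```

Emit:
drive_tool:
  steps:
    - [[36,3,0,0,100],[36,4,0,0,100],[0,0,0,0,100],[0,0,0,0,100],[0,0,0,0,100]]

```text
clock: 24.52
tcp_pos: [0.5745, -0.0845, 0.1178]
ee_rot: [33.7, 88.9, -141.8]
force: [0.6, 0.4, 0.2]
width: 1.0
```

```bash
python3 go.py .566 -.081 .042 4.5
```

```text
t 24.52 tcp [ 0.5745 -0.0845  0.1178] jaw dir -85.48 tilt [-0.0153 -0.0121 -0.9998] w 94.0 F [0.6 0.4 0.2] q6 66.8
turn 0.0004 (other: -3.141 )
shift tool mm (after turn) [75.8 -5.   7. ]
```

Emit:
drive_tool:
  steps:
    - [[10,-2,3,0,100],[12,-2,3,0,100],[10,0,0,0,100],[5,0,0,0,100],[0,0,0,0,100]]

```text
clock: 24.93
tcp_pos: [0.5702, -0.0815, 0.0833]
ee_rot: [59.5, 89.1, -116.0]
force: [0.4, 0.6, 0.0]
width: 0.998
```

```bash
python3 go.py .566 -.081 .042 4.5
```

```text
t 24.93 tcp [ 0.5702 -0.0815  0.0833] jaw dir -85.44 tilt [-0.0072 -0.0147 -0.9999] w 93.8 F [0.4 0.6 0. ] q6 67.0
turn 0.0011 (other: -3.141 )
shift tool mm (after turn) [41.3 -1.4  3.8]
```

Emit:
drive_tool:
  steps:
    - [[12,0,2,0,100],[12,0,2,0,100],[9,0,0,0,100],[5,0,0,0,100],[0,0,0,0,100]]

```text
clock: 25.35
tcp_pos: [0.5649, -0.0822, 0.0406]
ee_rot: [54.4, 89.0, -121.1]
force: [0.3, -0.1, -0.7]
width: 0.998
```

```bash
python3 go.py .566 -.081 .042 4.5
python3 - <<'E'
from h import *
g=eyes.grab_frame("scene");crop(g["img"],190,150,340,300,4,"pics/d1.png")
E
```

```text
t 25.35 tcp [ 0.5649 -0.0822  0.0406] jaw dir -85.44 tilt [-0.0086 -0.0142 -0.9999] w 93.8 F [ 0.3 -0.1 -0.7] q6 66.8
turn 0.0011 (other: -3.141 )
shift tool mm (after turn) [-1.5 -1.1 -1.2]
```

View pics/d1.png

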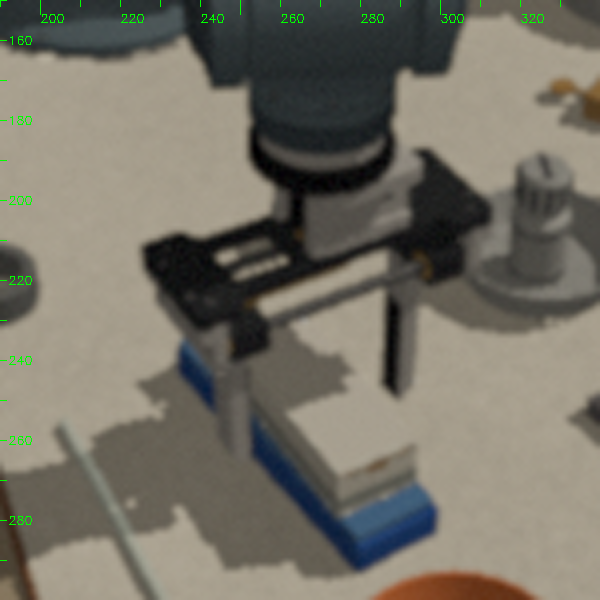

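Emit:
drive_tool:
  steps:
    - [[0,0,0,0,55],[0,0,0,0,55],[0,0,0,0,50],[0,0,0,0,40],[0,0,0,0,30]]
  grip_force: 25

```text
clock: 25.82
tcp_pos: [0.5666, -0.0828, 0.0425]
ee_rot: [66.5, 89.1, -109.0]
force: [-0.5, 0.1, 0.2]
width: 0.682
```

Emit:
drive_tool:
  steps:
    - [[0,0,0,0,30],[0,0,0,0,30],[0,0,0,0,30],[0,0,0,0,30],[0,0,0,0,30]]

```text
clock: 26.23
tcp_pos: [0.5671, -0.0828, 0.0432]
ee_rot: [71.4, 89.1, -104.0]
force: [0.5, -0.5, 0.1]
width: 0.532
```

```bash
python3 go.py .566 -.081 .042 4.5
```

```text
t 26.23 tcp [ 0.5671 -0.0828  0.0432] jaw dir -85.44 tilt [-0.0039 -0.0157 -0.9999] w 50.0 F [ 0.5 -0.5  0.1] q6 66.8
turn 0.0011 (other: -3.14 )
shift tool mm (after turn) [ 1.2 -1.9  0.9]
```

Emit:
drive_tool:
  steps:
    - [[0,0,0,0,30],[-4,0,0,0,30],[-8,0,0,0,30],[-12,0,0,0,30],[-15,0,0,0,30]]
  grip_force: 30

```text
clock: 26.65
tcp_pos: [0.5641, -0.0812, 0.081]
ee_rot: [42.7, 89.0, -132.7]
force: [-0.5, 0.4, -1.3]
width: 0.532
```

Emit:
drive_tool:
  steps:
    - [[-15,0,0,0,30],[-15,0,0,0,30],[-10,0,0,0,30],[-5,0,0,0,30],[0,0,0,0,30]]

```text
clock: 27.07
tcp_pos: [0.5674, -0.0813, 0.1364]
ee_rot: [75.6, 89.1, -99.8]
force: [1.0, 0.2, -1.3]
width: 0.531
```

```bash
python3 go.py .666 .131 .13 6
python3 - <<'E'
from h import *
g=eyes.grab_frame("scene");crop(g["img"],190,130,340,280,4,"pics/d2.png")
E
```

```text
t 27.07 tcp [ 0.5674 -0.0813  0.1364] jaw dir -85.43 tilt [-0.0028 -0.0161 -0.9999] w 49.9 F [ 1.   0.2 -1.3] q6 66.8
turn -0.0249 (other: 3.117 )
shift tool mm (after turn) [   2.7 -200.9 -120.3]
```

View pics/d2.png

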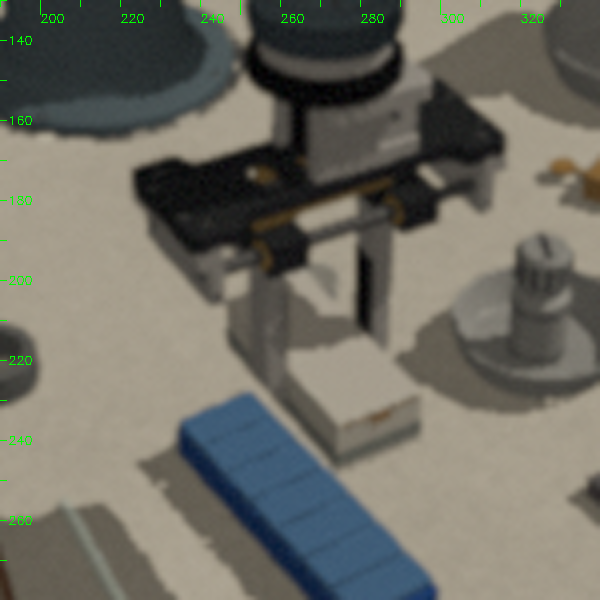

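Emit:
drive_tool:
  steps:
    - [[-2,-10,-6,-0.025,30],[-2,-20,-12,0,30],[-2,-28,-17,0,30],[-2,-28,-17,0,30],[-2,-28,-17,0,30]]

```text
clock: 27.53
tcp_pos: [0.6227, 0.0414, 0.1396]
ee_rot: [46.2, 88.9, -128.1]
force: [0.7, -0.2, -1.2]
width: 0.53
```

Emit:
drive_tool:
  steps:
    - [[-2,-28,-17,0,30],[-2,-26,-16,0,30],[0,-18,-10,0,30],[0,-9,-5,0,30],[0,0,0,0,30]]

```text
clock: 27.95
tcp_pos: [0.6623, 0.1412, 0.136]
ee_rot: [26.5, 88.7, -147.0]
force: [-1.2, 0.4, -1.5]
width: 0.528
```

```bash
python3 go.py .666 .131 .1 6.3
```

```text
t 27.95 tcp [0.6623 0.1412 0.136 ] jaw dir -83.49 tilt [-0.0197 -0.0128 -0.9997] w 49.7 F [-1.2  0.4 -1.5] q6 86.5
turn 0.0037 (other: -3.138 )
shift tool mm (after turn) [36.  10.1 -3.3]
```

Emit:
drive_tool:
  steps:
    - [[12,4,-2,0,30],[20,4,-2,0,30],[20,0,0,0,30],[0,0,0,0,30],[0,0,0,0,30]]

```text
clock: 28.37
tcp_pos: [0.664, 0.1284, 0.0779]
ee_rot: [24.2, 88.4, -149.4]
force: [0.9, 0.9, -0.6]
width: 0.533
```

```bash
python3 go.py .666 .131 .035 6.3
python3 - <<'E'
from h import *
g=eyes.grab_frame("scene");crop(g["img"],300,160,450,310,4,"pics/d3.png")
E
```

```text
t 28.37 tcp [0.664  0.1284 0.0779] jaw dir -83.53 tilt [-0.0246 -0.0146 -0.9996] w 50.1 F [ 0.9  0.9 -0.6] q6 85.6
turn 0.0029 (other: -3.139 )
shift tool mm (after turn) [42.8 -2.8 -3.4]
```

View pics/d3.png

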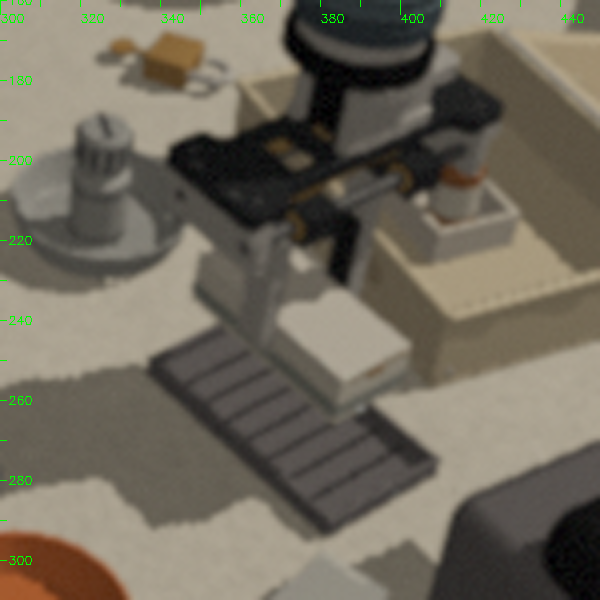

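Emit:
drive_tool:
  steps:
    - [[12,-2,-2,0,30],[12,-1,-1,0,30],[10,0,0,0,30],[5,0,0,0,30],[0,0,0,0,30]]

```text
clock: 28.83
tcp_pos: [0.6668, 0.1296, 0.0374]
ee_rot: [28.0, 88.5, -145.7]
force: [-1.5, -0.5, -1.2]
width: 0.534
```

```bash
python3 go.py .666 .131 .0175 6.3
```

```text
t 28.83 tcp [0.6668 0.1296 0.0374] jaw dir -83.65 tilt [-0.0215 -0.0147 -0.9997] w 50.2 F [-1.5 -0.5 -1.2] q6 85.9
turn 0.0008 (other: -3.141 )
shift tool mm (after turn) [19.9 -1.7  0.2]
```

Emit:
drive_tool:
  steps:
    - [[6,-1,0,0,30],[5,0,0,0,30],[3,0,0,0,30],[0,0,0,0,30],[0,0,0,0,30]]

```text
clock: 29.25
tcp_pos: [0.6667, 0.1309, 0.0221]
ee_rot: [28.7, 88.5, -144.9]
force: [0.6, -0.0, -1.2]
width: 0.526
```

```bash
python3 go.py .666 .131 .0175 6.3
python3 - <<'E'
from h import *
g=eyes.grab_frame("scene");crop(g["img"],300,160,450,310,4,"pics/d4.png")
E
```

```text
t 29.25 tcp [0.6667 0.1309 0.0221] jaw dir -83.61 tilt [-0.021  -0.0147 -0.9997] w 49.4 F [ 0.6 -0.  -1.2] q6 86.0
turn 0.0016 (other: -3.14 )
shift tool mm (after turn) [ 4.6 -0.2  0.6]
```

View pics/d4.png

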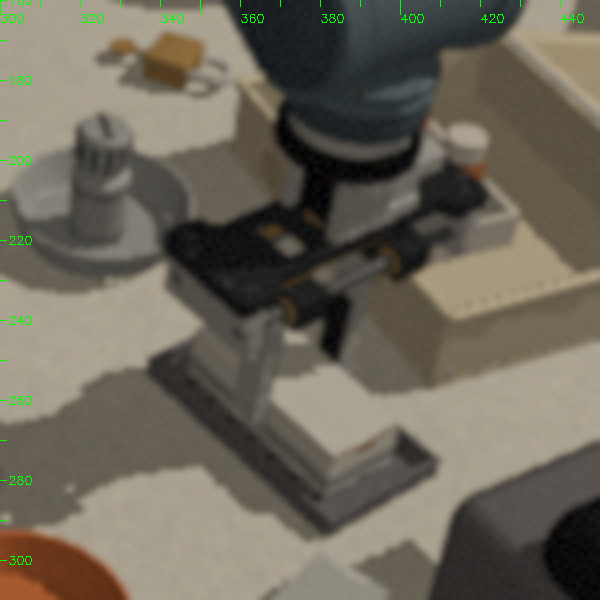

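Emit:
drive_tool:
  steps:
    - [[2,0,-2,0,30],[2,0,-1,0,30],[1,0,0,0,30],[0,0,0,0,30],[0,0,0,0,30]]

```text
clock: 29.72
tcp_pos: [0.671, 0.1313, 0.0181]
ee_rot: [32.1, 88.7, -141.5]
force: [0.0, 0.4, -0.5]
width: 0.532
```

```bash
python3 go.py .666 .131 .0175 6.3
```

```text
t 29.72 tcp [0.671  0.1313 0.0181] jaw dir -83.61 tilt [-0.0184 -0.0146 -0.9997] w 50.0 F [ 0.   0.4 -0.5] q6 86.0
turn 0.0016 (other: -3.14 )
shift tool mm (after turn) [ 0.7 -0.3  5. ]
```

Emit:
drive_tool:
  steps:
    - [[1,0,0,0,30],[0,0,0,0,30],[0,0,0,0,56],[0,0,0,0,60],[0,0,0,0,66]]

```text
clock: 30.13
tcp_pos: [0.672, 0.1313, 0.0185]
ee_rot: [35.9, 88.8, -137.8]
force: [0.4, -1.2, 0.7]
width: 0.638
```

Emit:
drive_tool:
  steps:
    - [[-5,0,0,0,70],[-10,0,0,0,70],[-15,0,0,0,70],[-20,0,0,0,100],[-20,0,0,0,100]]

```text
clock: 30.55
tcp_pos: [0.6699, 0.1321, 0.0886]
ee_rot: [24.2, 88.3, -149.4]
force: [-0.5, 0.6, 0.2]
width: 0.807
```

Emit:
drive_tool:
  steps:
    - [[-20,0,0,0,100],[-20,0,0,0,100],[-14,0,0,0,100],[-7,0,0,0,100],[0,0,0,0,100]]

```text
clock: 30.97
tcp_pos: [0.6759, 0.1335, 0.1673]
ee_rot: [54.4, 89.1, -119.2]
force: [-0.6, -0.3, 0.0]
width: 1.003
```

```bash
python3 go.py .545 -.082 .16 7.4
python3 - <<'E'
from h import *
g=eyes.grab_frame("scene");crop(g["img"],300,160,450,310,4,"pics/d5.png")
g=eyes.grab_frame("top");crop(g["img"],290,120,390,220,6,"pics/d6.png");
E
```

```text
t 30.97 tcp [0.6759 0.1335 0.1673] jaw dir -83.61 tilt [-0.0079 -0.0142 -0.9999] w 94.3 F [-0.6 -0.3  0. ] q6 85.9
turn -0.0176 (other: 3.124 )
shift tool mm (after turn) [ 11.4 196.8 157.5]
```

View pics/d5.png

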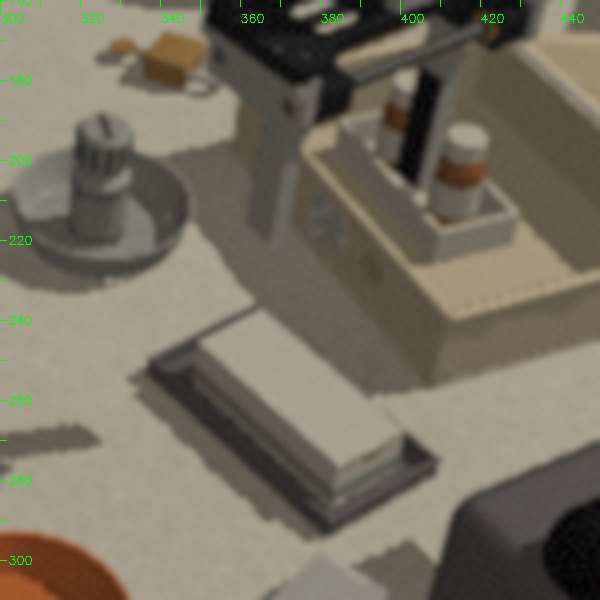

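View pics/d6.png

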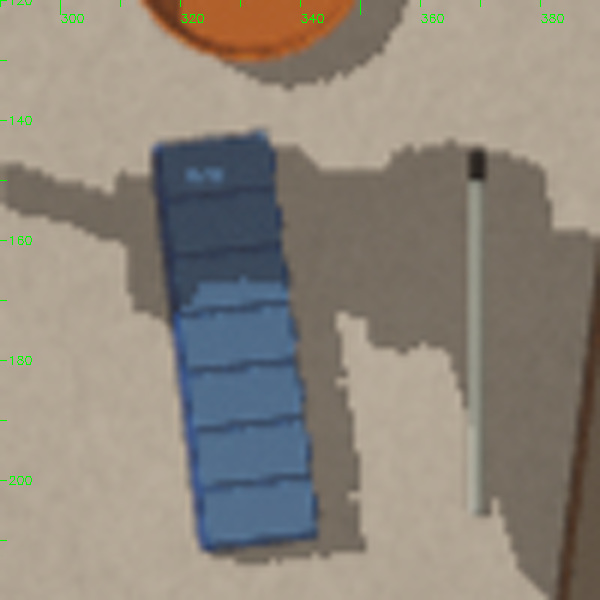

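Emit:
drive_tool:
  steps:
    - [[0,8,6,-0.017,100],[0,18,14,0,100],[0,24,19,0,100],[0,24,19,0,100],[0,24,19,0,100]]

```text
clock: 31.48
tcp_pos: [0.6064, 0.0278, 0.1594]
ee_rot: [21.9, 88.5, -150.2]
force: [1.0, -0.6, -0.0]
width: 1.002
```

Emit:
drive_tool:
  steps:
    - [[0,24,19,0,100],[0,24,19,0,100],[0,20,16,0,100],[0,12,10,0,100],[0,5,4,0,100]]

```text
clock: 31.9
tcp_pos: [0.5402, -0.0713, 0.1535]
ee_rot: [6.1, 87.8, -166.2]
force: [0.1, 0.1, 0.6]
width: 1.0
```

```bash
python3 go.py .545 -.083 .08 7.4
```

```text
t 31.9 tcp [ 0.5402 -0.0713  0.1535] jaw dir -82.3 tilt [-0.0378 -0.0093 -0.9992] w 94.0 F [0.1 0.1 0.6] q6 63.9
turn 0.0053 (other: -3.136 )
shift tool mm (after turn) [73.4 11.9 -6.1]
```

Pump the tilt down while descending.

Emit:
drive_tool:
  steps:
    - [[34,6,-3,0,100],[34,6,-3,0,100],[0,0,0,0,100],[0,0,0,0,100],[0,0,0,0,100]]

```text
clock: 32.32
tcp_pos: [0.5437, -0.0831, 0.0821]
ee_rot: [2.3, 87.6, -170.2]
force: [0.1, -0.7, -0.4]
width: 1.0
```

Emit:
drive_tool:
  steps:
    - [[-6,0,0,0,100],[-12,0,0,0,100],[-14,0,0,0,100],[-12,0,0,0,100],[-6,0,0,0,100]]

```text
clock: 32.73
tcp_pos: [0.5486, -0.0811, 0.1422]
ee_rot: [7.2, 88.0, -165.0]
force: [0.5, 0.4, -0.2]
width: 0.999
```

Emit:
drive_tool:
  steps:
    - [[34,0,0,0,100],[34,0,0,0,100],[0,0,0,0,100],[0,0,0,0,100],[0,0,0,0,100]]

```text
clock: 33.15
tcp_pos: [0.5557, -0.0832, 0.0879]
ee_rot: [48.0, 88.8, -124.1]
force: [-0.3, -0.3, 0.3]
width: 1.001
```

```bash
python3 go.py .545 -.083 .04 7.4
```

```text
t 33.15 tcp [ 0.5557 -0.0832  0.0879] jaw dir -82.11 tilt [-0.0116 -0.0171 -0.9998] w 94.1 F [-0.3 -0.3  0.3] q6 63.2
turn 0.0086 (other: -3.133 )
shift tool mm (after turn) [48.  -2.3  9.9]
```

Emit:
drive_tool:
  steps:
    - [[10,-1,5,0.008,100],[14,-1,4,0,100],[12,0,0,0,100],[8,0,0,0,100],[0,0,0,0,100]]

```text
clock: 33.57
tcp_pos: [0.5501, -0.0846, 0.0487]
ee_rot: [82.7, 88.8, -90.0]
force: [0.5, -0.6, -0.4]
width: 0.998
```

```bash
python3 go.py .545 -.083 .008 7.4
```

```text
t 33.57 tcp [ 0.5501 -0.0846  0.0487] jaw dir -82.63 tilt [ 0.     -0.0213 -0.9998] w 93.8 F [ 0.5 -0.6 -0.4] q6 63.5
turn -0.0005 (other: 3.141 )
shift tool mm (after turn) [40.7 -3.1  4.7]
```

Emit:
drive_tool:
  steps:
    - [[10,-1,3,0,100],[11,-1,2,0,100],[8,0,0,0,100],[5,0,0,0,100],[0,0,0,0,100]]

```text
clock: 33.98
tcp_pos: [0.5448, -0.0841, 0.0117]
ee_rot: [84.2, 88.8, -88.5]
force: [0.4, -0.1, -0.4]
width: 0.997
```

```bash
python3 go.py .545 -.083 .008 7.4
python3 - <<'E'
from h import *
g=eyes.grab_frame("scene");crop(g["img"],190,150,340,300,4,"pics/e1.png")
E
```

```text
t 33.98 tcp [ 0.5448 -0.0841  0.0117] jaw dir -82.65 tilt [ 6.000e-04 -2.150e-02 -9.998e-01] w 93.7 F [ 0.4 -0.1 -0.4] q6 63.5
turn -0.0009 (other: 3.141 )
shift tool mm (after turn) [ 3.7 -1.1 -0.4]
```

View pics/e1.png

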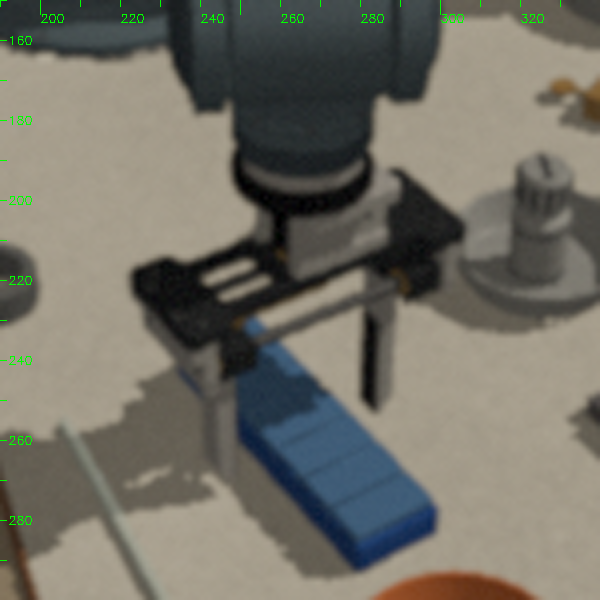

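Emit:
drive_tool:
  steps:
    - [[3,0,0,0,100],[2,0,0,0,100],[0,0,0,0,62],[0,0,0,0,62],[0,0,0,0,55]]
  grip_force: 30

```text
clock: 34.45
tcp_pos: [0.5463, -0.0847, 0.0077]
ee_rot: [90.8, 88.7, -81.8]
force: [0.7, 0.7, 0.3]
width: 0.821
```

Emit:
drive_tool:
  steps:
    - [[0,0,0,0,50],[0,0,0,0,40],[0,0,0,0,40],[0,0,0,0,40],[0,0,0,0,40]]

```text
clock: 34.87
tcp_pos: [0.5469, -0.0848, 0.0084]
ee_rot: [94.3, 88.7, -78.4]
force: [0.4, -0.1, -0.3]
width: 0.593
```

```bash
python3 go.py .545 -.083 .008 7.4
```

```text
t 34.87 tcp [ 0.5469 -0.0848  0.0084] jaw dir -82.65 tilt [ 0.0047 -0.0229 -0.9997] w 55.8 F [ 0.4 -0.1 -0.3] q6 63.5
turn -0.0008 (other: 3.141 )
shift tool mm (after turn) [ 0.4 -2.1  1.7]
```

Emit:
drive_tool:
  steps:
    - [[0,0,0,0,40],[-4,0,0,0,40],[-8,0,0,0,40],[-12,0,0,0,40],[-15,0,0,0,40]]
  grip_force: 35

```text
clock: 35.28
tcp_pos: [0.5434, -0.0828, 0.0463]
ee_rot: [73.0, 88.8, -99.6]
force: [-0.4, 1.0, -1.6]
width: 0.596
```

Emit:
drive_tool:
  steps:
    - [[-15,0,0,0,40],[-15,0,0,0,40],[-10,0,0,0,40],[-5,0,0,0,40],[0,0,0,0,40]]

```text
clock: 35.7
tcp_pos: [0.5461, -0.0825, 0.1014]
ee_rot: [95.9, 88.6, -76.7]
force: [0.9, 0.5, -1.5]
width: 0.598
```

```bash
python3 go.py .528 -.3065 .09 -6.5
python3 - <<'E'
from h import *
g=eyes.grab_frame("scene");crop(g["img"],170,130,320,280,4,"pics/e2.png")
E
```

```text
t 35.7 tcp [ 0.5461 -0.0825  0.1014] jaw dir -82.64 tilt [ 0.0054 -0.023  -0.9997] w 56.2 F [ 0.9  0.5 -1.5] q6 63.4
turn 0.2419 (other: -2.9 )
shift tool mm (after turn) [ 16.5 224.3  -7.2]
```

View pics/e2.png

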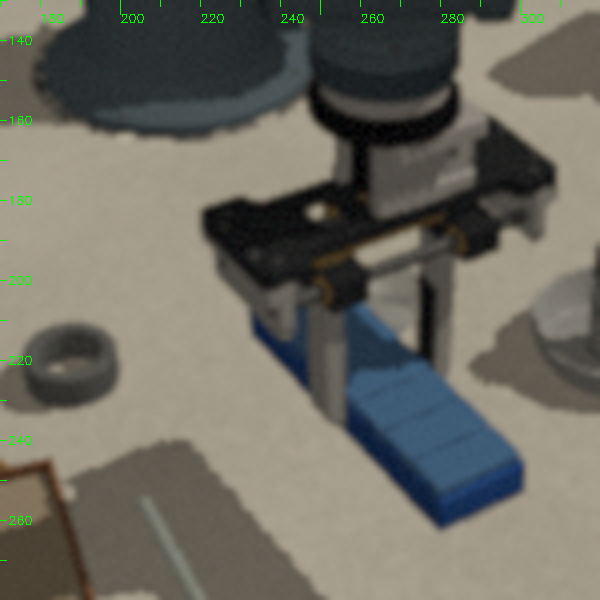

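Emit:
drive_tool:
  steps:
    - [[0,0,0,0.05,40],[0,0,0,0.06,40],[0,8,0,0.06,40],[0,16,0,0.05,40],[0,24,-1,0.022,40]]

```text
clock: 36.17
tcp_pos: [0.5409, -0.1271, 0.0976]
ee_rot: [89.5, 88.9, -97.4]
force: [0.6, 0.1, -1.6]
width: 0.596
```

Emit:
drive_tool:
  steps:
    - [[0,28,-1,0,40],[0,28,-1,0,40],[0,28,-1,0,40],[0,28,-1,0,40],[0,20,0,0,40]]

```text
clock: 36.58
tcp_pos: [0.5251, -0.2617, 0.0942]
ee_rot: [57.6, 89.0, -129.1]
force: [-0.1, 1.0, -1.4]
width: 0.594
```

```bash
python3 go.py .528 -.3065 .09 -6.5
```

```text
t 36.58 tcp [ 0.5251 -0.2617  0.0942] jaw dir -96.75 tilt [-0.0108 -0.0133 -0.9999] w 55.9 F [-0.1  1.  -1.4] q6 60.2
turn -0.0043 (other: 3.137 )
shift tool mm (after turn) [ 4.7 44.1 -7.9]
```

Emit:
drive_tool:
  steps:
    - [[0,20,-4,0,40],[0,12,-3,0,40],[0,5,0,0,40],[0,0,0,0,40],[0,0,0,0,40]]

```text
clock: 37.0
tcp_pos: [0.5245, -0.3031, 0.0899]
ee_rot: [32.7, 88.9, -154.3]
force: [-0.0, 0.1, -0.8]
width: 0.595
```

```bash
python3 go.py .528 -.3065 .04 -6.5
python3 - <<'E'
from h import *
g=eyes.grab_frame("scene");crop(g["img"],100,170,250,350,3,"pics/e3.png")
E
```

```text
t 37.0 tcp [ 0.5245 -0.3031  0.0899] jaw dir -97.06 tilt [-0.0171 -0.0082 -0.9998] w 55.9 F [-0.   0.1 -0.8] q6 57.3
turn -0.0097 (other: 3.132 )
shift tool mm (after turn) [49.8  2.5 -4.7]
```

View pics/e3.png

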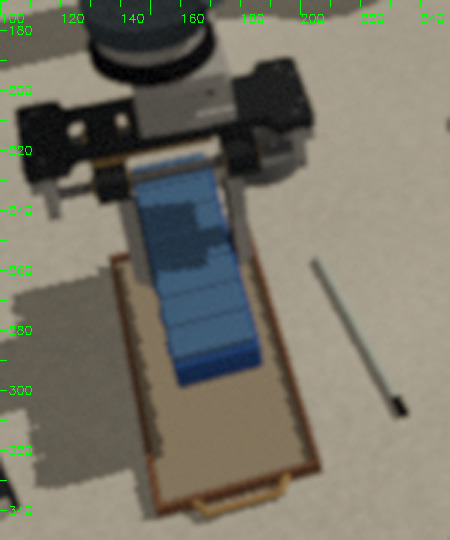

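Emit:
drive_tool:
  steps:
    - [[10,1,-2,-0.01,40],[16,1,-2,0,40],[12,0,0,0,40],[8,0,0,0,40],[0,0,0,0,40]]

```text
clock: 37.47
tcp_pos: [0.5283, -0.3012, 0.0401]
ee_rot: [29.2, 88.9, -156.9]
force: [-0.6, 0.5, -0.7]
width: 0.593
```

```bash
python3 go.py .528 -.3065 .0125 -6.5
python3 - <<'E'
from h import *
g=eyes.grab_frame("scene");crop(g["img"],100,170,250,350,3,"pics/e4.png")
E
```

```text
t 37.47 tcp [ 0.5283 -0.3012  0.0401] jaw dir -96.04 tilt [-0.0174 -0.0074 -0.9998] w 55.7 F [-0.6  0.5 -0.7] q6 56.7
turn 0.0081 (other: -3.134 )
shift tool mm (after turn) [27.7  5.1 -0.7]
```

View pics/e4.png

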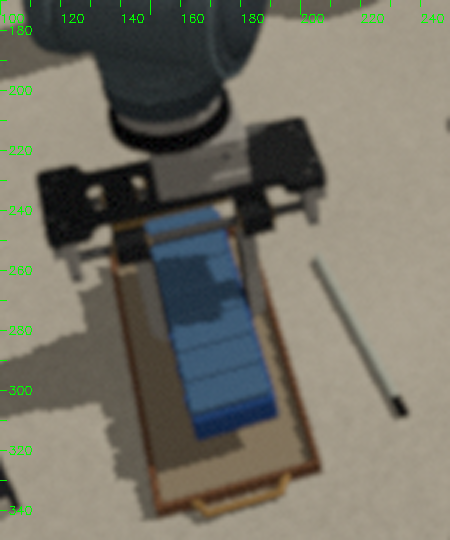

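Emit:
drive_tool:
  steps:
    - [[6,3,0,0.008,40],[7,3,0,0,40],[6,0,0,0,40],[3,0,0,0,40],[0,0,0,0,40]]

```text
clock: 37.93
tcp_pos: [0.5285, -0.3087, 0.0182]
ee_rot: [39.9, 89.0, -146.6]
force: [-0.4, -0.3, -1.7]
width: 0.592
```

```bash
python3 go.py .528 -.3065 .0125 -6.5
```

```text
t 37.93 tcp [ 0.5285 -0.3087  0.0182] jaw dir -96.52 tilt [-0.0147 -0.0097 -0.9998] w 55.7 F [-0.4 -0.3 -1.7] q6 56.7
turn -0.0003 (other: 3.141 )
shift tool mm (after turn) [ 5.7 -2.2  0.6]
```

Emit:
drive_tool:
  steps:
    - [[2,-1,0,0,40],[2,0,0,0,40],[1,0,0,0,40],[0,0,0,0,40],[0,0,0,0,40]]

```text
clock: 38.35
tcp_pos: [0.5291, -0.3083, 0.0136]
ee_rot: [45.6, 89.0, -141.0]
force: [0.2, 0.3, -1.0]
width: 0.595
```

```bash
python3 go.py .528 -.3065 .0125 -6.5
```

```text
t 38.35 tcp [ 0.5291 -0.3083  0.0136] jaw dir -96.53 tilt [-0.0133 -0.0108 -0.9999] w 56.0 F [ 0.2  0.3 -1. ] q6 56.8
turn -0.0006 (other: 3.141 )
shift tool mm (after turn) [ 1.1 -1.7  1.3]
```

Emit:
drive_tool:
  steps:
    - [[1.5,-1,0,0,40],[0,0,0,0,40],[0,0,0,0,62],[0,0,0,0,66],[0,0,0,0,70]]

```text
clock: 38.77
tcp_pos: [0.5303, -0.3081, 0.0136]
ee_rot: [56.2, 89.0, -130.3]
force: [-0.6, -0.4, 0.4]
width: 0.685
```

Emit:
drive_tool:
  steps:
    - [[0,0,0,0,70],[-6,0,0,0,72],[-12,0,0,0,72],[-18,0,0,0,80],[-20,0,0,0,100]]

```text
clock: 39.18
tcp_pos: [0.5281, -0.3049, 0.0683]
ee_rot: [25.9, 88.9, -160.7]
force: [0.3, -0.5, -0.2]
width: 0.827
```

Emit:
drive_tool:
  steps:
    - [[-25,0,0,0,100],[-25,0,0,0,100],[-25,0,0,0,100],[-15,0,0,0,100],[-6,0,0,0,100]]

```text
clock: 39.6
tcp_pos: [0.5313, -0.305, 0.1776]
ee_rot: [51.9, 89.0, -134.6]
force: [-1.0, -0.2, -0.4]
width: 1.0
```

```bash
python3 go.py .528 -.3065 .0125 -6.5
python3 - <<'E'
from h import *
g=eyes.grab_frame("scene");cv2.imwrite("pics/f1.png",cv2.resize(g["img"],(784,588),interpolation=cv2.INTER_CUBIC)[:,:,::-1])
crop(g["img"],100,200,250,380,3,"pics/f3.png")
g=eyes.grab_frame("top");cv2.imwrite("pics/f2.png",cv2.resize(g["img"],(784,588),interpolation=cv2.INTER_CUBIC)[:,:,::-1])
E
```

```text
t 39.6 tcp [ 0.5313 -0.305   0.1776] jaw dir -96.52 tilt [-0.0117 -0.0118 -0.9999] w 94.0 F [-1.  -0.2 -0.4] q6 56.8
turn -0.0003 (other: 3.141 )
shift tool mm (after turn) [165.1  -0.3   1.4]
```

View pics/f1.png

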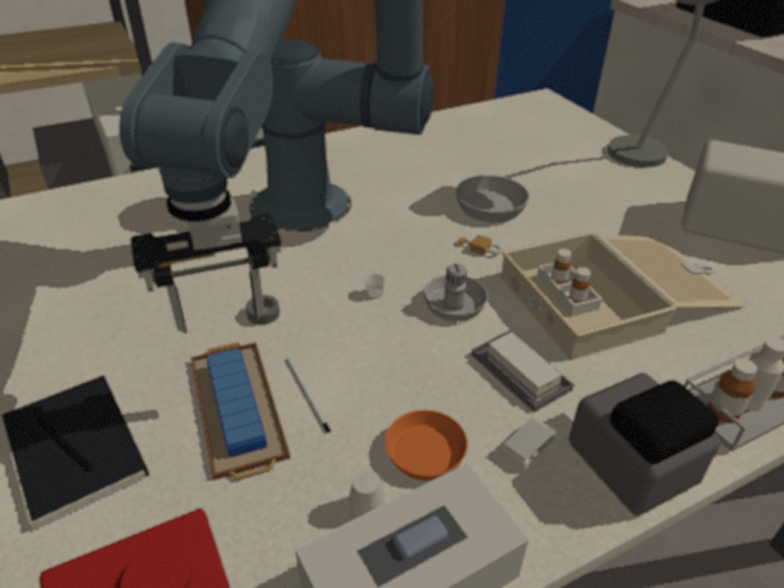

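View pics/f2.png

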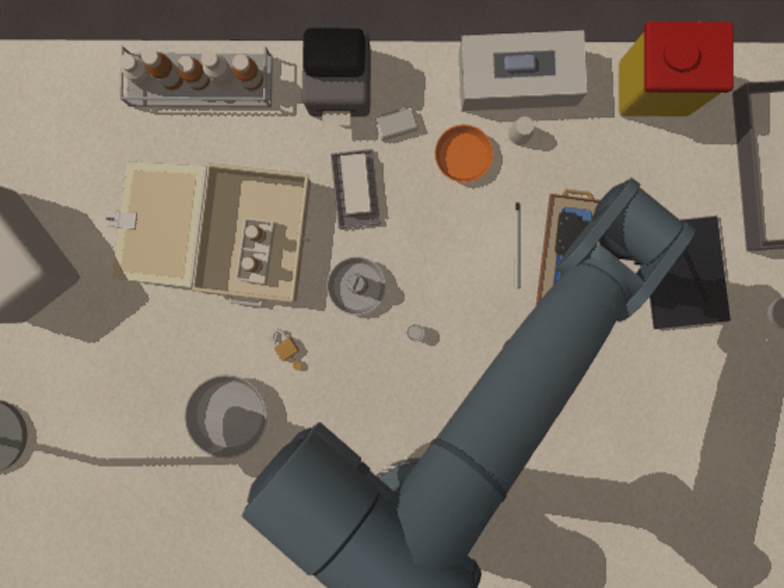

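Run:
```python
from h import *
g=eyes.grab_frame("top");crop(g["img"],140,105,290,225,5,"pics/f4.png")
a=cv2.imread("pics/f4.png");b=cv2.imread("pics/f3.png");print(a.shape,b.shape)
```

```text
(600, 750, 3) (540, 450, 3)
```

View pics/f4.png

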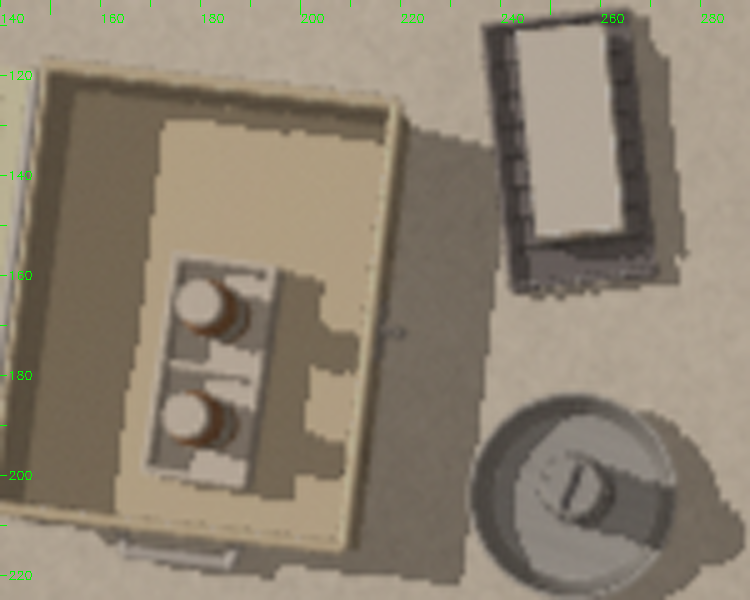

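View pics/f3.png

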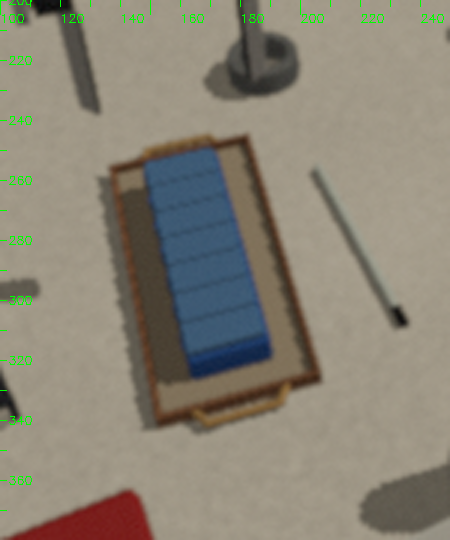

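Run:
```python
from h import *
f=eyes.grab_frame("top");g=eyes.grab_frame("scene")
W=lambda x,y,z:p2w(f,140+x/5,105+y/5,z)
def rel(c,P,yaw):
    a=np.radians(yaw);d=(P-c)[:2];return (np.array([np.cos(a)*d[0]+np.sin(a)*d[1],-np.sin(a)*d[0]+np.cos(a)*d[1]])*1000).round(1)
t=np.mean([W(*q,.014) for q in((484,25),(632,10),(512,292),(657,272))],0)
c=np.mean([W(*q,.038) for q in((515,28),(607,22),(535,240),(623,233))],0)
print("tray",t,"carton",c,rel(t,c,6.3)); print(W(515,28,.038),W(535,240,.038))
d=np.mean([W(*q,.03) for q in((175,255),(277,268),(147,470),(243,487))],0)
print("div",d,"vial",rel(d,W(188,417,.078),-6.3),"kept",rel(d,W(201,304,.078),-6.3))
print("crusher",W(580,488,.087))
# scene: organizer top corners and tray rim
S=lambda x,y,z:p2w(g,100+x/3,200+y/3,z)
b=np.mean([S(*q,.012) for q in((110,167),(247,137),(157,418),(320,377))],0)
o=np.mean([S(*q,.034) for q in((143,160),(215,148),(189,355),(270,335))],0)
print("bed",b,"org",o,rel(b,o,-6.5))
# carton in scene
```

```text
tray [0.66465925 0.13170768 0.014     ] carton [0.67109467 0.13077394 0.038     ] [ 6.3 -1.6]
[0.72933389 0.16271517 0.038     ] [0.60875666 0.14973818 0.038     ]
div [0.53422078 0.33400702 0.03      ] vial [-30.3  -1.9] kept [32.2 -1. ]
crusher [0.46673697 0.11915707 0.087     ]
bed [ 0.53454724 -0.30753733  0.012     ] org [ 0.53458652 -0.30743152  0.034     ] [0.  0.1]
```

```bash
python3 -c "
from plant import r,observe
print(observe()['clock'],observe()['joint_vel'].round(2)); print(r.close_job())"
```

```text
39.85 [-0.01  0.71  0.44 -0.09 -0.02  0.05]
the job is handed in; nothing more can be done
None
```

I took the pile apart from the top down and put all four things away, then handed the job in at about 40 s of the 128 s. The hand-in reports no verdict, so what follows rests on my last pictures.

| Thing | Where it is | Offset measured | Limit |
|---|---|---|---|
| Vial | empty compartment of the divider, upright | x −30 mm, y −2 mm in the divider's frame | x −45 to −17 mm, y ±13 mm |
| Crusher | standing in the smaller steel wash dish | about 8 mm from centre | 32 mm |
| Carton | flat in the stock tray | x +6 mm, y −2 mm | ±18 mm, ±17 mm |
| Organizer | lids up in the bedside tray | about 0 mm | ±26 mm |

- **Kept vial:** it still stands upright in its own compartment, at x +32 mm.
- **Robot at the end:** the gripper was open about 18 cm above the worktop and touching nothing. The drawer is still open.

**Disagreements:**
- The two cameras differed by about 4 mm in x throughout, which is small against every limit.
- The organizer was checked only in the scene camera, because the arm hid it from the top one.
- The tool tilted by up to about 0.065 rad after fast sideways moves. I brought it back to about 0.02 rad or less before each grasp and release.

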